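# Repack the fixture kit tote of a spectacle-frame milling station

### The arm

A 7-joint arm with a two-finger parallel gripper is mounted at the origin on the work surface. World frame = base frame: x ahead of the robot, y to its left, z up, the work surface at z = 0. Lengths are in mm, angles in rad, forces in N, time in s.
With the tool pointing down it reaches from about 425 to 1025 mm from the base axis. Payload 9.4 kg.
Tool frame: the origin (TCP) lies on the centre line of the jaws, within the pads' length; the fingertips stand 11 mm ahead of it and the grasp point (between the pads) lies 8 mm behind it (tip_extent is the distance from the TCP to the fingertips, in mm); z points along the fingers, y is the line along which they close (so a half turn about z gives the same grasp; the last joint's range is limited). The gripper opens to 85 mm and grips with 20 to 120 N. Pads are 22 mm wide; open, the fingers measure 114 mm over their backs; the gripper's body (76 mm by 85 mm) begins 54 mm behind the grasp point. The pads swing forward as they close: fully open they stand 13 mm farther back than shut.
Start: joints at [1.187, 0.599, -0.003, 1.599, 0.002, 0.943, -0.08], TCP at [218.948, -691.148, 242.275] pointing down, gripper open.
Joint ranges: [-2.57, 2.57], [-0.35, 1.97], [-1.29, 1.29], [0.11, 2.56], [-1.05, 4.19], [0.11, 1.86], [-2.63, 2.63]. Speed limits (rad/s): [2.22, 2.22, 3.01, 3.01, 3.14, 3.14, 3.14].

### API

Orientations are given as a rotation vector (axis times angle).
In Python, from cell import * gives the robot as it stands.
- The arm moves only by the tool step_arm, never from a script. Its argument "deltas" is text: rows parted by semicolons, each of 4 numbers parted by spaces: the shift along the tool's x, y, z in cm, then the turn about the tool's z in rad. In form: dx dy dz roll; .... A call has exactly 8 rows; each row shifts and turns the commanded pose from where the row before left it, along the tool's axes as they then stand; what a row does not reach is not made up. A row lasts 1/12 s, in which the tool goes at most 41.7 mm and 7.16 degrees, less where a joint would pass 70% of its speed; a pose out of reach is approached as far as the arm can. A call is refused whole if a number of a shift passes 4.17 or a number of a turn 0.125, either way. A call with a gripper value outside its range is refused whole. "grip" is the gripper command: -1 is shut, 1 is fully open, values between are in proportion, set as the call begins (left out, the last holds). The fingers move at their own pace and stop on an object; "grip_force" is the grip in N (left out, the last holds). Time passes only in rows, so rows that do not move let the fingers close, or fill a call up. It gives the time, the measured TCP pose, the force, the opening and the grip force at its end, in the units of the state.
- get_state(): the state, without advancing time (a new reading comes with each control period).
- grab_frame(name): name is "scene" or "top"; returns a dict with "color" (420x560x3 uint8, red, green, blue), "vertical_fov" (degrees; the focal length in pixels is half the picture's height over the tangent of half this angle, whatever the lens; pixels are square), "cx", "cy" (the principal point, pixels), "R" (3x3) and "t" (3): a world point X has camera coordinates R X + t. Camera axes: x right, y down, z forward; pixel columns grow to the right and rows downward; lengths in mm; the calibration is good to about 2 mm. A picture is of the moment at which its call begins. There is no depth.
- sign_off(): hands the job in; it is judged then, once.
Trained networks look in the newest picture that a camera, given by its name, has taken for a name from the list of things; names that differ only in an ending like _2 or _b are one class to them, and where a whole thing is asked for, a point or a joint stands for the part that bears it (a point fixed in the world has none). Each returns a list of dicts, best first, with "confidence" (0 to 1); they miss things now and then, are a little off and sometimes report something else, mostly with a low value. They report only what shows in the picture. A call takes as long as a camera call.
- find_in(camera, thing): "bbox" ([left, top, width, height] in pixels, round what is visible of it).
- regions_of(camera, thing): "mask" (420x560 bool, what is visible of it) and "bbox" ([left, top, width, height] in pixels, round what is visible of it).
The state is a dict: "t": time; "joint_pos": joint angles; "dq": joint speeds; "joint_torque": joint torques, N m; "eef_pos": TCP position; "eef_rot": TCP orientation; "ft_force": force on the tool from outside, world axes, zero at the start; "ft_torque": the same for the moment, N m; "width": finger opening in mm; "grasp_force": force on a finger pad.
Only numpy, scipy, OpenCV 4.12 (cv2) and the standard library are available. Lean on these libraries where they do the work, as an engineer would, in place of code of your own. Each camera call takes 0.05 s, during which the arm holds its last target. There are 200 camera calls.

### The job

Get the open kit tote ready to travel. Slide its two dividers apart so that the long clamp rails fit lengthwise in the middle compartment while the end compartments stay long enough for the short parts, then lay every part that is on the bench flat and right way up in the tote: clamp rails in the middle, nest blocks in the compartment on the robot's left, angle brackets in the one on its right. When all are in, swing the clear lid shut and only then turn its wing knob a quarter turn clockwise, as far as it goes, so that the cam tongue catches under the tote's edge; leave the other things on the bench alone.

Things in the scene. Friction and masses are not known exactly. Their poses are not given: they have to be found in the camera images.
- tote: grey kit tote, fixed to the bench. Origin: centre of its underside; z up, x away from the robot, y (its length) to the robot's left. Inside: x -70 to 70 mm, y -180 to 180 mm, floor 6 mm and rim 56 mm above the bench; walls 5 mm; 20 mm hinge ledge behind the far wall. A steel edge plate, 70 mm long at y = 0, stands 10 mm inward from the top of the near wall, 50 to 54 mm above the bench
- divL_grip (a point): left sliding divider, a white panel across the tote, 136 mm along x, 8 mm thick along y, from the floor to 44 mm above the bench; this point is the top middle of its 50 mm wide grip tab, 54 mm above the bench. Axes as the tote. Pinch it across the 8 mm and slide it along the tote's y (about 5 N; it stays where left; travel y = 30 to 120 mm of the tote)
- divR_grip (a point): right sliding divider, like the left one; it can travel between y = -120 and y = -30 mm of the tote
- lid (a joint): angle of the lid in rad: 0 = shut on the rim, about 1.9 = open, leaning back beyond upright. A stiff hinge: it stays at any angle; moving it takes about 6 N at the free edge
- lid_hinge (a point): middle of the lid's hinge line, which runs along the tote's y, 95 mm beyond the tote's centre and 58.5 mm above the bench; the frame turns with the lid: when shut, the lid reaches from here 174 mm along -x
- lid_edge (a point): middle of the lid's free edge, 174 mm from the hinge line. The lid is a clear plate 5 mm thick with an aluminium frame, 370 mm long along y
- knob (a joint): angle of the wing knob in rad: near 0 = tongue clear (wing along the tote's y when the lid is shut), stop at 1.6 = tongue under the tote's edge; grows clockwise seen from above on the shut lid. Turning takes about 0.1 N m; it stays where it is left
- knob_grip (a point): middle of the black wing of the knob, on its axis. The knob sits on the lid's outer face, 31 mm from the free edge. The wing is 46 mm long, 10 mm thick and 20 mm high; on the shut lid it stands 72 to 92 mm above the bench, this point at 82 mm. Its y axis runs along the wing, its z along the knob's axis
- rail1: clamp rail, aluminium bar 160 x 24 x 20 mm (x, y, z), 7 mm screw heads of 13 mm diameter on top 62 mm either side of the middle; 0.22 kg. Origin: centre of its underside. May be absent
- rail2: clamp rail, aluminium bar 160 x 24 x 20 mm (x, y, z), 7 mm screw heads of 13 mm diameter on top 62 mm either side of the middle; 0.22 kg. Origin: centre of its underside. May be absent
- nest1: nest block, dark steel block with a red-brown laminate top, 64 x 30 x 22 mm (x, y, z), with a 5 mm high round boss 22 mm across in the middle of the top; 0.28 kg. Origin: centre of its underside. May be absent
- nest2: nest block, dark steel block with a red-brown laminate top, 64 x 30 x 22 mm (x, y, z), with a 5 mm high round boss 22 mm across in the middle of the top; 0.28 kg. Origin: centre of its underside. May be absent
- brk1: angle bracket, bare steel L standing on its foot: foot 62 x 34 x 6 mm (x, y, z), upright flange 62 x 8 x 36 mm along the foot's -y edge (its mid-plane at y = -13 mm); 0.2 kg. Origin: centre of the foot's underside. May be absent
- brk2: angle bracket, bare steel L standing on its foot: foot 62 x 34 x 6 mm (x, y, z), upright flange 62 x 8 x 36 mm along the foot's -y edge (its mid-plane at y = -13 mm); 0.2 kg. Origin: centre of the foot's underside. May be absent
- front1: spectacle frame front of black acetate, 140 x 46 x 6 mm, lying flat; not part of the job, leave it where it is
- front2: spectacle frame front of brown acetate, 140 x 46 x 6 mm, lying flat; not part of the job, leave it where it is
- tape: roll of masking tape, 96 mm across, 24 mm high; not part of the job, leave it where it is
- paste: closed white jar, 72 mm across, 75 mm high; not part of the job, leave it where it is
- driver: screwdriver lying on the bench; not part of the job, leave it where it is
- mallet: hammer lying on the bench; not part of the job, leave it where it is
- cleaner: clear bottle, 68 mm across, 160 mm high; not part of the job, leave it where it is

How it is judged (in metres and radians):
On the way, in this order (a step that is already met when the one before it is completed fails the run):
1. the dividers stand so that the middle compartment is long enough for the rails and each end compartment for the short parts (y of divL_grip in the frame of divR_grip above 0.17 m and y of divL_grip in the frame of tote below 0.11 m and y of divR_grip in the frame of tote above -0.11 m), for 0.2 s.
2. every part lies flat in its own compartment (z of each of rail1, rail2, nest1, nest2, brk1, brk2 in the frame of tote below 0.012 m and angle between each of rail1, rail2, nest1, nest2, brk1, brk2's own z axis and vertical below 0.12 rad and x of rail1 in the frame of tote between -0.07 and 0.07 m and angle between the x axis of each of rail1, rail2 and the y axis of tote, either way round below 0.2 rad and y of each of rail1, rail2 in the frame of divL_grip below -0.078 m and y of each of rail1, rail2 in the frame of divR_grip above 0.078 m and x of rail2 in the frame of tote between -0.07 and 0.07 m and x of nest1 in the frame of tote between -0.07 and 0.07 m and y of each of nest1, nest2 in the frame of divL_grip above 0.015 m and y of each of nest1, nest2 in the frame of tote below 0.18 m and x of nest2 in the frame of tote between -0.07 and 0.07 m and x of brk1 in the frame of tote between -0.07 and 0.07 m and y of each of brk1, brk2 in the frame of divR_grip below -0.015 m and y of each of brk1, brk2 in the frame of tote above -0.18 m and x of brk2 in the frame of tote between -0.07 and 0.07 m), for 0.2 s.
3. the lid is shut with the tongue still clear (value of joint lid below 0.03 rad and value of joint knob below 0.6 rad), for 0.2 s.
4. the wing knob is turned with the lid shut: the tongue is under the edge (value of joint lid below 0.03 rad and value of joint knob above 1.3 rad), for 0.2 s.
At the end, for the whole second after the job is handed in: All parts lie flat (0.12 rad) on the tote floor: rails lengthwise (0.2 rad) between the dividers, nest blocks left of the left divider, brackets right of the right one; dividers at least 162 mm apart, 66 mm or more at each end; lid shut (0.03 rad), knob past 1.3 rad; all at rest (all of step 1 and all of step 2 and all of step 4 and linear speed of each of rail1, rail2, nest1, nest2, brk1, brk2 below 0.02 m/s); the robot touches nothing.
It fails at once if the knob is turned out while the lid is open, so that the tongue would strike the edge (value of joint knob above 0.7 rad and value of joint lid above 0.06 rad).
It fails at once if one of the other things on the bench is moved more than 40 mm (distance of any of front1, front2, tape, paste, driver, mallet, cleaner from where it was at the start of the episode above 0.04 m).
Of rail1, rail2 only 1 to 2 are there at a start; the rules pass over those that are not, and their reading is None.
Of nest1, nest2, brk1, brk2 only 3 to 4 are there at a start; the rules pass over those that are not, and their reading is None.
At some moment in a run one of rail1, rail2, nest1, nest2 may be knocked a few centimetres aside while the robot is not near it.
It also fails if it takes over 210 s, if anything falls off the work surface, if the arm or the gripper's body presses on something with over 40 N, if the wrist force passes 120 N, or if a joint passes its speed limit or range.

## Working session

There is one attempt and no reset: what is moved stays moved. The work goes in short steps, Python scripts to look and compute and a tool call to move; the robot and the scene stay as the last step left them, time stands still between calls to the robot, and variables do not carry over. Pictures are saved under pics/ and viewed, at most 14 in all, crops included, and the job is handed in when it is done.

Besides the shell and the picture viewer there is one more tool, called after "Emit:" as name(argument=value, ...) on one line, values as JSON. step_arm: Moves the arm, as the interface text tells. Its arguments: {"type":"object","properties":{"deltas":{"type":"string"},"grip":{"type":"number"},"grip_force":{"type":"number"}},"required":["deltas"]}

```bash
ls; mkdir -p pics
python3 - <<'E'
from cell import *
import cv2
s=get_state();print({k:s[k] for k in('t','eef_pos','eef_rot','width')})
for n in('scene','top'):
    f=grab_frame(n);cv2.imwrite(f'pics/{n}0.png',f['color'][:,:,::-1]);print(n,f['vertical_fov'],f['cx'],f['cy'],f['R'],f['t'])
    for th in['tote','divL_grip','rail1','nest1','brk1','lid','knob','front1','tape','paste','driver','mallet','cleaner']:
        print(th,[(r['bbox'],round(r['confidence'],2)) for r in find_in(n,th)][:4])
E
```

```text
pics
{'t': 0.0, 'eef_pos': array([ 218.79377757, -690.7343455 ,  241.39621573]), 'eef_rot': array([-3.10319630e+00, -4.79864839e-01,  6.25107405e-04]), 'width': 85.52372579577359}
scene 56.48073119348359 288.10668669712817 204.63904853920874 [[-0.60903083  0.7930084  -0.01480329]
 [ 0.53730846  0.39878056 -0.74315118]
 [-0.58342186 -0.46055591 -0.66895977]] [ 296.20730236 -222.5829699  1825.69831487]
tote [([212.1, 178.6, 116.7, 75.4], 0.76), ([175.3, 134.9, 40.0, 34.7], 0.7)]
divL_grip [([285.5, 207.4, 15.9, 15.6], 0.52)]
rail1 [([367.4, 252.6, 28.2, 32.2], 0.83), ([193.0, 169.6, 30.2, 20.7], 0.53)]
nest1 [([237.5, 172.2, 11.0, 13.0], 0.53)]
brk1 [([331.5, 251.9, 18.4, 17.8], 0.72), ([358.1, 229.6, 9.2, 22.5], 0.64), ([166.6, 163.3, 17.0, 38.3], 0.44), ([211.5, 173.5, 84.2, 67.1], 0.23)]
lid [([212.8, 171.5, 82.2, 72.3], 0.83)]
knob [([239.0, 192.9, 14.3, 17.7], 0.52)]
front1 [([305.3, 278.6, 22.5, 6.9], 0.74)]
tape [([181.8, 204.1, 24.1, 22.6], 0.84)]
paste [([418.0, 272.2, 23.8, 31.7], 0.64), ([210.7, 174.5, 82.5, 67.5], 0.28)]
driver [([390.4, 215.2, 30.7, 31.3], 0.64)]
mallet [(
[... 308 characters left out ...]
[223.4, 130.8, 133.9, 96.5], 0.66), ([268.1, 177.8, 9.8, 40.9], 0.19)]
divL_grip [([267.1, 176.9, 10.1, 43.1], 0.6), ([224.5, 131.9, 135.5, 43.9], 0.25)]
rail1 [([140.7, 179.3, 17.7, 45.6], 0.91), ([402.2, 182.8, 12.0, 47.1], 0.59)]
nest1 []
brk1 [([181.8, 174.4, 14.4, 18.5], 0.72), ([175.7, 213.2, 13.7, 23.2], 0.53)]
lid []
knob [([287.8, 134.1, 15.9, 19.8], 0.56)]
front1 [([181.5, 128.5, 37.0, 26.0], 0.67), ([362.4, 249.3, 30.4, 40.2], 0.59)]
tape [([355.7, 128.1, 32.8, 31.1], 0.77)]
paste [([77.9, 187.9, 26.8, 23.9], 0.91), ([408.2, 141.5, 22.1, 30.4], 0.26)]
driver [([143.7, 237.5, 7.1, 33.3], 0.78)]
mallet [([436.4, 201.1, 43.4, 84.0], 0.85)]
cleaner [([407.1, 140.4, 26.1, 28.8], 0.73)]
```

Run:
```python
import cv2
a=cv2.imread('pics/top0.png')[110:300,60:500];cv2.imwrite('pics/top0z.png',cv2.resize(a,(792,342),interpolation=cv2.INTER_CUBIC))
a=cv2.imread('pics/scene0.png')[120:320,150:450];cv2.imwrite('pics/scene0z.png',cv2.resize(a,None,fx=2.6,fy=2.6,interpolation=cv2.INTER_CUBIC))
```

```text
(no output)
```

View pics/top0z.png

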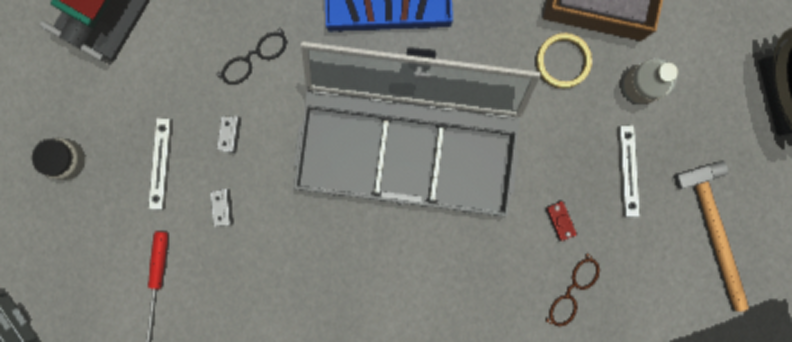

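View pics/scene0z.png

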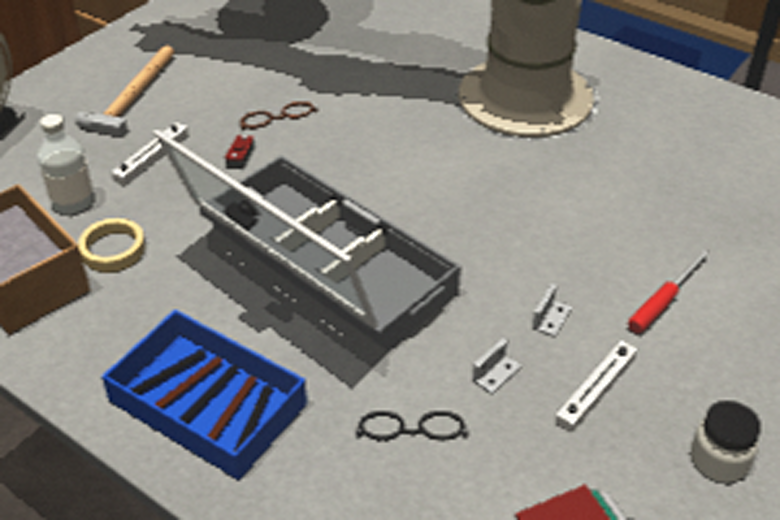

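The top view shows the tote in the middle with its lid open. There is a rail on each side, at (160,163) and (628,170). Two brackets are on the left at (228,134) and (220,207), and one nest block is on the right at (561,220). The scene view agrees: 2 rails, 1 nest, 2 brackets. Next I'll zoom in to measure.

Run:
```python
import cv2
T=cv2.imread('pics/top0.png')
cv2.imwrite('pics/tz.png',cv2.resize(T[125:235,215:365],None,fx=5,fy=5,interpolation=cv2.INTER_CUBIC))
parts=[(130,170),(165,165),(345,210),(385,170)]
import numpy as np
cv2.imwrite('pics/pz.png',np.hstack([cv2.resize(T[y:y+75,x:x+w],None,fx=6,fy=6,interpolation=cv2.INTER_CUBIC) for x,y,w in[(135,170,30),(172,170,30),(358,175,30),(394,170,30)]]))
```

```text
(no output)
```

View pics/tz.png

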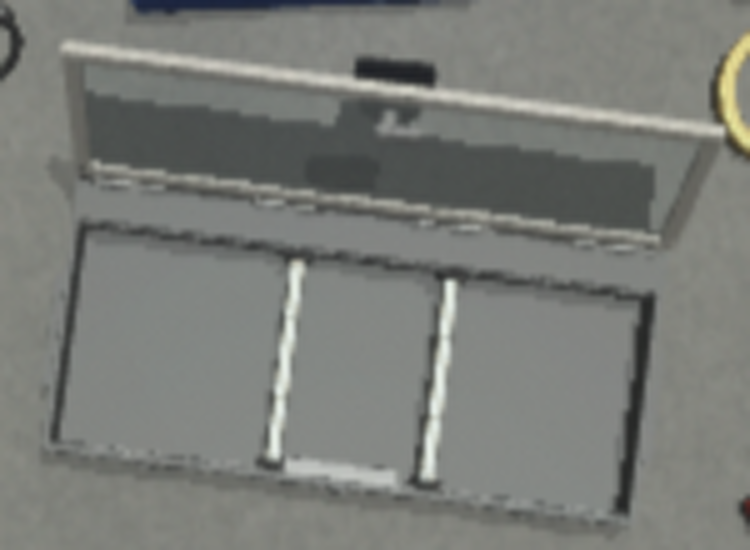

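View pics/pz.png

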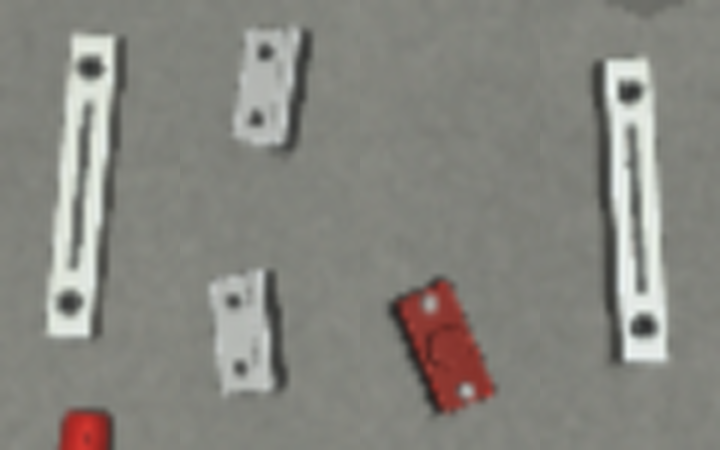

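```bash
cat > h.py <<'E'
import numpy as np, cv2
from scipy.optimize import least_squares
from scipy.spatial.transform import Rotation as Ro
def K(f):
    F=f['color'].shape[0]/2/np.tan(np.radians(f['vertical_fov'])/2);return F
def proj(f,X):
    c=np.atleast_2d(X)@np.array(f['R']).T+np.array(f['t']);return c[:,:2]/c[:,2:]*K(f)+[f['cx'],f['cy']]
def back(f,uv,z):
    uv=np.atleast_2d(uv);R=np.array(f['R']);d=np.c_[(uv-[f['cx'],f['cy']])/K(f),np.ones(len(uv))]@R
    C=-R.T@np.array(f['t']);return (C+d*((z-C[2])/d[:,2])[:,None])[:,:2]
def uz(p,org,s,off=0): p=np.array(p,float);p[:,0]-=off;return (p+.5)/s-.5+org
E
python3 - <<'E'
from cell import *
from h import *
f=grab_frame('top')
c=back(f,uz([(52,443),(80,222),(654,295),(629,516)],(215,125),5),56)
m=np.array([(-70,180),(70,180),(70,-180),(-70,-180)])
def r(p):
    R=Ro.from_euler('z',p[2]).as_matrix()[:2,:2];return (m@R.T+p[:2]-c).ravel()
s=least_squares(r,[600,0,0]);p=s.x;print('tote',p,s.fun.round(1))
R=Ro.from_euler('z',p[2]).as_matrix()[:2,:2]
loc=lambda q:(q-p[:2])@R
print('div',loc(back(f,uz([(272,460),(298,262),(427,480),(452,280)],(215,125),5),44)).round(1))
print('plate',loc(back(f,uz([(285,467),(397,478)],(215,125),5),54)).round(1))
print('lid edge @220',loc(back(f,uz([(62,45),(725,132)],(215,125),5),223)).round(1))
print('knob', loc(back(f,uz([(357,70),(435,75)],(215,125),5),195)).round(1))
def pr(n,q):
    d=q[1]-q[0];print(n,q.round(1).tolist(),'mid',q.mean(0).round(1),'yaw',np.arctan2(d[1],d[0]).round(3),'len',np.linalg.norm(d).round(1))
pr('railA',back(f,uz([(69,302),(91,66)],(135,170),6),27))
pr('railB',back(f,uz([(644,326),(630,91)],(394,170),6,540),27))
n=back(f,uz([(395,302),(445,280),(492,392),(442,412)],(358,175),6,360),22);pr('nest long',np.array([(n[2]+n[3])/2,(n[0]+n[1])/2]));print(n.round(1).tolist())
for k,h,l,fl in[('A',[(257,118),(265,50)],[(233,138),(247,30)],[(288,148),(300,30)]),('B',[(240,368),(233,300)],[(223,392),(211,285)],[(272,388),(268,268)])]:
    for nm,e,z in(('holes',h,6),('left',l,6),('flange',fl,36)): pr(k+nm,back(f,uz(e,(172,170),6,180),z))
E
```

```text
tote [ 5.31749684e+02 -1.85014989e+01 -1.03521274e-01] [-1.1  1.1  0.9  0.4  1.2 -1.4 -1.1 -0.1]
div [[-62.   43.1]
 [ 62.6  42.6]
 [-62.3 -54. ]
 [ 63.5 -54.2]]
plate [[-65.5  34.5]
 [-63.6 -35. ]]
lid edge @220 [[ 147.5  185.2]
 [ 145.5 -184.8]]
knob [[159.3  21.4]
 [162.  -22.7]]
railA [[456.1, 416.7], [580.2, 409.2]] mid [518.1 412.9] yaw -0.061 len 124.3
railB [[461.8, -415.6], [585.0, -406.8]] mid [ 523.4 -411.2] yaw 0.071 len 123.6
nest long [[403.8, -305.7], [461.5, -280.2]] mid [ 432.6 -293. ] yaw 0.417 len 63.1
[[455.4, -267.2], [467.5, -293.3], [409.3, -318.8], [398.2, -292.7]]
Aholes [[556.8, 303.0], [593.1, 299.8]] mid [575.  301.4] yaw -0.088 len 36.5
Aleft [[545.8, 315.4], [603.6, 309.7]] mid [574.7 312.6] yaw -0.099 len 58.1
Aflange [[539.2, 281.0], [601.1, 276.5]] mid [570.2 278.7] yaw -0.073 len 62.0
Bholes [[423.8, 308.1], [459.7, 312.9]] mid [441.8 310.5] yaw 0.132 len 36.3
Bleft [[410.9, 316.8], [467.4, 324.8]] mid [439.2 320.8] yaw 0.141 len 57.1
Bflange [[414.1, 285.7], [476.4, 289.6]] mid [445.2 287.6] yaw 0.062 len 62.5
```

```bash
cat >> h.py <<'E'
TO=np.array([531.7,-18.5]);TY=-.1035
RT=Ro.from_euler('z',TY).as_matrix()[:2,:2]
def tw(x,y): return TO+RT@[x,y]
def plan(s,wps,vmax=38,rmax=.12):
    """wps: (x,y,z,phi[,vmax]); phi = world angle of tool x (mod pi) or None; or int n = hold rows"""
    P=np.array(s['eef_pos'],float);R=Ro.from_rotvec(s['eef_rot']).as_matrix();out=[]
    for w in wps:
        if isinstance(w,int): out+=['0 0 0 0']*w;continue
        T=np.array(w[:3],float);phi=np.arctan2(R[1,0],R[0,0]);az=np.arctan2(T[1],T[0]);v=w[4] if len(w)>4 else vmax
        if w[3] is None: tot=0
        else:
            c=[w[3]+k*np.pi for k in(-2,-1,0,1,2)];c=[q for q in c if abs(q-az-1.571)<2.1]
            tot=phi-min(c,key=lambda q:abs(q-phi))
        n=int(max(1,np.ceil(np.linalg.norm(T-P)/v),np.ceil(abs(tot)/rmax)));P0=P.copy();done=0
        for i in range(1,n+1):
            d=np.round(R.T@(P0+(T-P0)*i/n-P)/10,2);r=round(tot*i/n-done,3);done+=r
            P=P+R@d*10;R=R@Ro.from_rotvec([0,0,r]).as_matrix()
            out.append(' '.join(f'{x:g}' for x in(*(d+0.),r)))
    while len(out)%8: out.append('0 0 0 0')
    for i in range(0,len(out),8): print('; '.join(out[i:i+8]))
E
python3 - <<'E'
from cell import *
from h import *
s=get_state();print(s.get('tip_extent'),s['t'])
a=tw(0,43);plan(s,[(*a,150,TY),(*a,48,None,30)])
print('--')
E
```

```text
None 1.45
2.47 -2.79 0.44 0.02; 2.41 -2.84 0.44 0.019; 2.36 -2.89 0.44 0.02; 2.3 -2.93 0.44 0.019; 2.24 -2.97 0.44 0.02; 2.19 -3.02 0.44 0.019; 2.12 -3.06 0.44 0.02; 2.07 -3.11 0.43 0.019
2.01 -3.14 0.44 0.02; 1.94 -3.18 0.44 0.019; 1.88 -3.21 0.44 0.02; 1.82 -3.26 0.44 0.02; 1.75 -3.29 0.44 0.019; 1.69 -3.32 0.44 0.02; 1.62 -3.35 0.44 0.019; 1.55 -3.39 0.44 0.02
1.49 -3.41 0.44 0.019; 1.43 -3.45 0.44 0.02; 1.35 -3.47 0.44 0.019; 1.29 -3.5 0.44 0.02; 1.22 -3.52 0.44 0.019; 0 0 2.55 0; 0 0 2.55 0; 0 0 2.55 0
0 0 2.55 0; 0 0 0 0; 0 0 0 0; 0 0 0 0; 0 0 0 0; 0 0 0 0; 0 0 0 0; 0 0 0 0
--
```

Emit:
step_arm(deltas="2.47 -2.79 0.44 0.02; 2.41 -2.84 0.44 0.019; 2.36 -2.89 0.44 0.02; 2.3 -2.93 0.44 0.019; 2.24 -2.97 0.44 0.02; 2.19 -3.02 0.44 0.019; 2.12 -3.06 0.44 0.02; 2.07 -3.11 0.43 0.019", grip=0, grip_force=50)

```text
t: 2.12
eef_pos: [340.3, -417.1, 207.2]
eef_rot: [3.132, 0.235, 0.001]
ft_force: [0.6, 0.5, 0.0]
width: 42.9
grasp_force: 0.0
```

Emit:
step_arm(deltas="2.01 -3.14 0.44 0.02; 1.94 -3.18 0.44 0.019; 1.88 -3.21 0.44 0.02; 1.82 -3.26 0.44 0.02; 1.75 -3.29 0.44 0.019; 1.69 -3.32 0.44 0.02; 1.62 -3.35 0.44 0.019; 1.55 -3.39 0.44 0.02")

```text
t: 2.78
eef_pos: [461.4, -144.5, 172.0]
eef_rot: [3.141, -0.011, 0.001]
ft_force: [1.2, 0.3, 0.2]
width: 42.6
grasp_force: 0.0
```

Emit:
step_arm(deltas="1.49 -3.41 0.44 0.019; 1.43 -3.45 0.44 0.02; 1.35 -3.47 0.44 0.019; 1.29 -3.5 0.44 0.02; 1.22 -3.52 0.44 0.019; 0 0 0 0; 0 0 0 0; 0 0 0 0")

```text
t: 3.45
eef_pos: [535.9, 24.0, 149.9]
eef_rot: [3.137, -0.161, -0.001]
ft_force: [-0.1, -0.4, -0.3]
width: 42.4
grasp_force: 0.0
```

Emit:
step_arm(deltas="0 0 2.5 0; 0 0 2.5 0; 0 0 2.5 0; 0 0 2.6 0; 0 0 0 0; 0 0 0 0; 0 0 0 0; 0 0 0 0")

```text
t: 4.12
eef_pos: [536.9, 23.6, 50.6]
eef_rot: [-3.137, 0.164, -0.003]
ft_force: [-0.5, 0.2, 0.9]
width: 42.8
grasp_force: 0.0
```

Emit:
step_arm(deltas="0 0 0 0; 0 0 0 0; 0 0 0 0; 0 0 0 0; 0 0 0 0; 0 0 0 0; 0 0 0 0; 0 0 0 0", grip=-1)

```text
t: 4.78
eef_pos: [536.6, 24.4, 50.0]
eef_rot: [-3.137, 0.162, -0.002]
ft_force: [-1.3, -0.3, 9.5]
width: 6.8
grasp_force: 52.1
```

Emit:
step_arm(deltas="0 -0.8 0 0; 0 -0.8 0 0; 0 -0.8 0 0; 0 -0.8 0 0; 0 -0.8 0 0; 0 -0.8 0 0; 0 -0.4 0 0; 0 0 0 0")

```text
t: 5.45
eef_pos: [542.2, 76.5, 50.0]
eef_rot: [-3.137, 0.162, -0.003]
ft_force: [-0.3, 0.2, 8.2]
width: 6.5
grasp_force: 51.9
```

Emit:
step_arm(deltas="0 0 0 0; 0 0 0 0; 0 0 0 0; 0 0 -2.5 0; 0 0 -2.5 0; 0 3 0 0; 0 4 0 0; 0 4 0 0", grip=0)

```text
t: 6.12
eef_pos: [530.4, -33.4, 99.4]
eef_rot: [-3.137, 0.157, -0.002]
ft_force: [0.9, -0.8, 1.7]
width: 42.8
grasp_force: 0.0
```

Emit:
step_arm(deltas="0 3.9 0 0; 0 0 0 0; 0 0 2.5 0; 0 0 2.5 0; 0 0 0 0; 0 0 0 0; 0 0 0 0; 0 0 0 0")

```text
t: 6.78
eef_pos: [526.7, -72.0, 50.0]
eef_rot: [3.137, -0.161, 0.002]
ft_force: [0.2, 0.1, -0.0]
width: 43.0
grasp_force: 0.0
```

Emit:
step_arm(deltas="0 0 0 0; 0 0 0 0; 0 0 0 0; 0 0 0 0; 0 0 0 0; 0 0 0 0; 0 0 0 0; 0 0 0 0", grip=-1)

```text
t: 7.45
eef_pos: [526.6, -72.0, 49.8]
eef_rot: [-3.137, 0.162, -0.002]
ft_force: [0.1, 1.2, 7.9]
width: 6.8
grasp_force: 52.0
```

Emit:
step_arm(deltas="0 0.8 0 0; 0 0.8 0 0; 0 0.8 0 0; 0 0.8 0 0; 0 0.8 0 0; 0 0.1 0 0; 0 0 0 0; 0 0 0 0")

```text
t: 8.12
eef_pos: [522.1, -113.3, 49.8]
eef_rot: [3.137, -0.163, 0.001]
ft_force: [-2.1, 0.4, 9.4]
width: 6.7
grasp_force: 52.0
```

Emit:
step_arm(deltas="0 0 0 0; 0 0 0 0; 0 0 0 0; 0 0 -2.5 0; 0 0 -2.5 0; 0 0 -3 0; 0 0 -2 0; 0 0 0 0", grip=0)

```text
t: 8.78
eef_pos: [523.6, -113.3, 152.6]
eef_rot: [3.137, -0.162, 0.009]
ft_force: [0.1, -0.3, 0.2]
width: 42.4
grasp_force: 0.0
```

```bash
cat >> h.py <<'E'
def meas(f,cam,things):
    from cell import regions_of
    for th,z in things:
        for r in regions_of(cam,th)[:4]:
            m=r['mask'].astype(np.uint8)
            q=cv2.findNonZero(m)
            if q is None or len(q)<8: continue
            b=cv2.boxPoints(cv2.minAreaRect(q));w=back(f,b,z);c=w.mean(0)
            e=[w[1]-w[0],w[2]-w[1]];L=[np.linalg.norm(x) for x in e];d=e[int(np.argmax(L))]
            print(th,round(r['confidence'],2),'c',c.round(1),'tote',((c-TO)@RT).round(1),'yaw',round(float((np.arctan2(d[1],d[0])+np.pi/2)%np.pi-np.pi/2),3),'size',np.round(sorted(L),0))
E
python3 - <<'E'
from cell import *
from h import *
f=grab_frame('top');cv2.imwrite('pics/top1.png',f['color'][:,:,::-1])
meas(f,'top',[('divL_grip',44),('rail1',20),('nest1',22),('brk1',6)])
s=get_state()
plan(s,[(470,-300,150,None),(523.4,-411.2,100,.071),(523.4,-411.2,14,None,25)])
cv2.imwrite('pics/top1z.png',cv2.resize(f['color'][110:290,110:450,::-1],None,fx=2.3,fy=2.3,interpolation=cv2.INTER_CUBIC))
E
```

```text
rail1 0.65 c [517.6 412.3] tote [-58.5 427.1] yaw -0.051 size [ 29. 157.]
nest1 0.71 c [ 431.7 -290.1] tote [ -71.4 -280.5] yaw 0.374 size [33. 63.]
brk1 0.73 c [575.2 296. ] tote [ 10.8 317.3] yaw -0.112 size [33. 63.]
brk1 0.66 c [442.5 304.7] tote [-122.1  312.2] yaw 0.139 size [29. 58.]
-0.53 3.19 -0.03 0; -0.53 3.19 -0.04 0; -0.53 3.19 -0.03 0; -0.54 3.19 -0.03 0; -0.53 3.2 -0.04 0; -0.53 3.19 -0.03 0; 1.62 2.63 1.25 -0.043; 1.5 2.69 1.24 -0.044
1.38 2.76 1.25 -0.043; 1.26 2.81 1.25 -0.044; 0 0 2.15 0; 0.01 0 2.15 0; 0 0.01 2.15 0; 0.01 0 2.15 0; 0 0 0 0; 0 0 0 0
```

View pics/top1z.png

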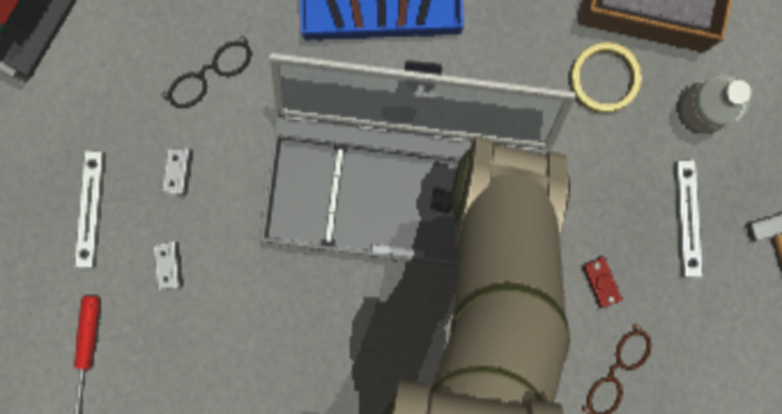

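The left divider is at its target, (335,195) in this view. Both rails, the nest and the brackets haven't moved. Next I'll pick the right rail.

Emit:
step_arm(deltas="-0.53 3.19 -0.03 0; -0.53 3.19 -0.04 0; -0.53 3.19 -0.03 0; -0.54 3.19 -0.03 0; -0.53 3.2 -0.04 0; -0.53 3.19 -0.03 0; 1.62 2.63 1.25 -0.043; 1.5 2.69 1.24 -0.044", grip=0.3)

```text
t: 9.7
eef_pos: [496.0, -357.7, 125.1]
eef_rot: [-3.141, 0.025, 0.002]
ft_force: [0.4, 1.0, -0.5]
width: 55.5
grasp_force: 0.0
```

Emit:
step_arm(deltas="1.38 2.76 1.25 -0.043; 1.26 2.81 1.25 -0.044; 0 0 2.15 0; 0.01 0 2.15 0; 0 0.01 2.15 0; 0.01 0 2.15 0; 0 0 0 0; 0 0 0 0")

```text
t: 10.37
eef_pos: [523.0, -410.6, 13.0]
eef_rot: [-3.137, -0.111, 0.005]
ft_force: [-0.5, -0.0, -0.3]
width: 55.5
grasp_force: 0.0
```

Emit:
step_arm(deltas="0 0 0 0; 0 0 0 0; 0 0 0 0; 0 0 0 0; 0 0 0 0; 0 0 0 0; 0 0 0 0; 0 0 0 0", grip=-1, grip_force=60)

```text
t: 11.03
eef_pos: [524.8, -412.0, 16.6]
eef_rot: [3.138, 0.111, 0.003]
ft_force: [0.2, 0.2, 6.6]
width: 22.2
grasp_force: 60.4
```

Run:
```python
from cell import *
from h import *
s=get_state();a=tw(30,0)
plan(s,[(524.8,-412,100,None,30),(505,-330,120,None),(*a,110,TY+np.pi/2),(*a,24.5,None,22)])
```

```text
0 0 -2.78 0; 0.01 0.01 -2.78 0; 0 0 -2.78 0; -0.46 -2.77 -0.67 0; -0.47 -2.77 -0.67 0; -0.46 -2.77 -0.67 0; 0.65 -2.53 0.08 -0.116; 0.94 -2.44 0.08 -0.117
1.22 -2.31 0.08 -0.116; 1.48 -2.16 0.08 -0.117; 1.72 -1.96 0.08 -0.116; 1.93 -1.76 0.08 -0.116; 2.13 -1.52 0.08 -0.117; 2.29 -1.26 0.08 -0.116; 2.42 -0.99 0.09 -0.116; 2.51 -0.7 0.08 -0.117
2.59 -0.4 0.08 -0.116; 2.61 -0.11 0.08 -0.117; 0 0 2.14 0; 0 -0.01 2.13 0; 0.01 0 2.14 0; 0 0 2.14 0; 0 0 0 0; 0 0 0 0
```

Emit:
step_arm(deltas="0 0 -2.78 0; 0.01 0.01 -2.78 0; 0 0 -2.78 0; -0.46 -2.77 -0.67 0; -0.47 -2.77 -0.67 0; -0.46 -2.77 -0.67 0; 0.65 -2.53 0.08 -0.116; 0.94 -2.44 0.08 -0.117")

```text
t: 11.7
eef_pos: [513.5, -277.2, 118.2]
eef_rot: [3.103, 0.482, 0.001]
ft_force: [0.2, 0.3, -1.8]
width: 22.2
grasp_force: 59.6
```

Emit:
step_arm(deltas="1.22 -2.31 0.08 -0.116; 1.48 -2.16 0.08 -0.117; 1.72 -1.96 0.08 -0.116; 1.93 -1.76 0.08 -0.116; 2.13 -1.52 0.08 -0.117; 2.29 -1.26 0.08 -0.116; 2.42 -0.99 0.09 -0.116; 2.51 -0.7 0.08 -0.117")

```text
t: 12.37
eef_pos: [551.7, -71.5, 110.9]
eef_rot: [2.556, 1.826, 0.001]
ft_force: [-0.3, 0.1, -1.8]
width: 22.4
grasp_force: 59.6
```

Emit:
step_arm(deltas="2.59 -0.4 0.08 -0.116; 2.61 -0.11 0.08 -0.117; 0 0 0 0; 0 0 0 0; 0 0 0 0; 0 0 0 0; 0 0 0 0; 0 0 0 0")

```text
t: 13.03
eef_pos: [560.9, -22.2, 108.9]
eef_rot: [2.335, 2.102, -0.001]
ft_force: [-0.2, -0.6, -1.1]
width: 22.6
grasp_force: 59.6
```

Run:
```python
from cell import *
from h import *
f=grab_frame('scene');cv2.imwrite('pics/s2.png',cv2.resize(f['color'][130:290,180:400,::-1],None,fx=3.5,fy=3.5,interpolation=cv2.INTER_CUBIC))
s=get_state();a=tw(30,0);print(a,s['eef_pos'],s['width'],s['grasp_force'],Ro.from_rotvec(s['eef_rot']).as_matrix().round(3)[:,0],TY+np.pi/2)
```

```text
[561.53945964 -21.59945938] [560.94377526 -21.93777763 108.91126858] 22.1065274607277 59.59162473678589 [ 0.104  0.995 -0.   ] 1.4672963267948966
```

View pics/s2.png

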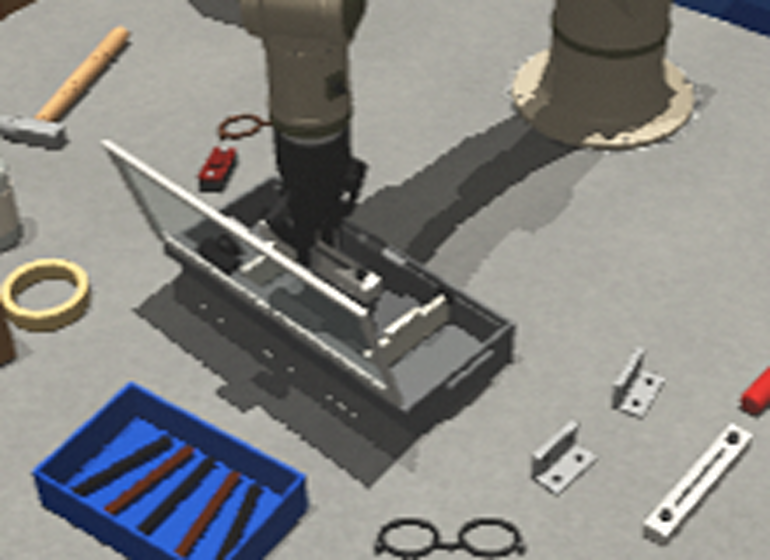

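The rail is held level along the tote, between the dividers. I'll lower and release it.

Emit:
step_arm(deltas="0 0 2 0; 0 0 2 0; 0 0 2 0; 0 0 1.5 0; 0 0 0.9 0; 0 0 0 0; 0 0 0 0; 0 0 0 0")

```text
t: 13.75
eef_pos: [561.4, -21.2, 25.4]
eef_rot: [2.333, 2.104, 0.001]
ft_force: [-0.3, -0.1, -2.4]
width: 22.5
grasp_force: 60.1
```

Emit:
step_arm(deltas="0 0 0 0; 0 0 0 0; 0 0 0 0; 0 0 0 0; 0 0 -2.5 0; 0 0 -2.5 0; 0 0 -3 0; 0 0 -3 0", grip=-0.2)

```text
t: 14.42
eef_pos: [560.6, -21.1, 135.9]
eef_rot: [-2.332, -2.104, 0.001]
ft_force: [-0.3, -0.2, -0.5]
width: 34.4
grasp_force: 0.0
```

Run:
```python
from cell import *
from h import *
s=get_state();a=tw(30,0);print(s['eef_pos'],s['t'])
plan(s,[(470,-100,130,None),(433,-292,100,.40),(432.8,-292,15,None,22)])
f=grab_frame('top')
meas(f,'top',[('rail1',20),('nest1',22)])
```

```text
[560.56527753 -21.11204064 135.94886653] 14.4167
-2.19 -2.05 0.15 0; -2.2 -2.05 0.15 0; -2.19 -2.05 0.15 0; -2.2 -2.05 0.15 0; -2.16 -0.19 0.33 0.119; -2.17 0.07 0.34 0.118; -2.15 0.32 0.33 0.119; -2.1 0.58 0.34 0.119
-2.01 0.82 0.33 0.118; -1.9 1.05 0.33 0.119; -1.76 1.27 0.34 0.119; -1.6 1.47 0.33 0.118; -1.41 1.65 0.34 0.119; 0 0 2.12 0; -0.01 0 2.13 0; 0 0 2.12 0
0 0 2.13 0; 0 0 0 0; 0 0 0 0; 0 0 0 0; 0 0 0 0; 0 0 0 0; 0 0 0 0; 0 0 0 0
rail1 0.67 c [519.2 413. ] tote [-57.  427.9] yaw -0.058 size [ 30. 153.]
rail1 0.45 c [567.   44.2] tote [28.6 66. ] yaw -1.549 size [22. 28.]
nest1 0.69 c [ 432.9 -292. ] tote [ -70.  -282.2] yaw 0.396 size [36. 64.]
```

Emit:
step_arm(deltas="-2.19 -2.05 0.15 0; -2.2 -2.05 0.15 0; -2.19 -2.05 0.15 0; -2.2 -2.05 0.15 0; -2.16 -0.19 0.33 0.119; -2.17 0.07 0.34 0.118; -2.15 0.32 0.33 0.119; -2.1 0.58 0.34 0.119", grip=0.4)

```text
t: 15.23
eef_pos: [453.1, -186.3, 114.6]
eef_rot: [-2.766, -1.488, 0.002]
ft_force: [0.2, -0.6, -0.6]
width: 60.0
grasp_force: 0.0
```

Emit:
step_arm(deltas="-2.01 0.82 0.33 0.118; -1.9 1.05 0.33 0.119; -1.76 1.27 0.34 0.119; -1.6 1.47 0.33 0.118; -1.41 1.65 0.34 0.119; 0 0 2.12 0; -0.01 0 2.13 0; 0 0 2.12 0")

```text
t: 15.9
eef_pos: [432.7, -292.5, 33.7]
eef_rot: [3.079, 0.622, -0.001]
ft_force: [0.1, -0.5, 0.1]
width: 59.9
grasp_force: 0.0
```

Emit:
step_arm(deltas="0 0 2.1 0; 0 0 0 0; 0 0 0 0; 0 0 0 0; 0 0 0 0; 0 0 0 0; 0 0 0 0; 0 0 0 0")

```text
t: 16.57
eef_pos: [433.6, -292.3, 14.8]
eef_rot: [3.078, 0.624, 0.001]
ft_force: [1.0, -0.5, -0.7]
width: 59.8
grasp_force: 0.0
```

Emit:
step_arm(deltas="0 0 0 0; 0 0 0 0; 0 0 0 0; 0 0 0 0; 0 0 0 0; 0 0 0 0; 0 0 0 0; 0 0 0 0", grip=-1)

```text
t: 17.23
eef_pos: [433.6, -292.3, 14.6]
eef_rot: [3.078, 0.624, 0.001]
ft_force: [-1.3, -0.5, 6.3]
width: 28.7
grasp_force: 59.6
```

Run:
```python
from cell import *
from h import *
s=get_state();a=tw(0,138);print(s['eef_pos'],s['t'])
plan(s,[(433,-292,110,None,30),(455,-150,130,None),(*a,110,TY+np.pi/2),(*a,24.5,None,22)])
```

```text
[ 433.60108031 -292.28964159   14.55470174] 17.2333
-0.01 -0.01 -2.39 0; -0.01 -0.01 -2.38 0; -0.01 -0.01 -2.39 0; -0.01 -0.01 -2.38 0; 1.89 -3.06 -0.5 0; 1.89 -3.05 -0.51 0; 1.89 -3.06 -0.5 0; 1.88 -3.06 -0.5 0
2.09 -2.36 0.22 -0.119; 2.36 -2.09 0.22 -0.118; 2.59 -1.8 0.22 -0.119; 2.78 -1.48 0.22 -0.118; 2.94 -1.14 0.23 -0.119; 3.05 -0.78 0.22 -0.119; 3.13 -0.42 0.22 -0.118; 3.15 -0.05 0.22 -0.119
3.14 0.33 0.22 -0.119; 0 0 2.14 0; 0 0 2.13 0; 0 0 2.14 0; 0 0 2.14 0; 0 0 0 0; 0 0 0 0; 0 0 0 0
```

Emit:
step_arm(deltas="-0.01 -0.01 -2.39 0; -0.01 -0.01 -2.38 0; -0.01 -0.01 -2.39 0; -0.01 -0.01 -2.38 0; 1.89 -3.06 -0.5 0; 1.89 -3.05 -0.51 0; 1.89 -3.06 -0.5 0; 1.88 -3.06 -0.5 0")

```text
t: 17.9
eef_pos: [454.4, -148.5, 129.8]
eef_rot: [-3.079, -0.622, 0.0]
ft_force: [1.7, 0.4, -3.4]
width: 28.7
grasp_force: 60.9
```

Emit:
step_arm(deltas="2.09 -2.36 0.22 -0.119; 2.36 -2.09 0.22 -0.118; 2.59 -1.8 0.22 -0.119; 2.78 -1.48 0.22 -0.118; 2.94 -1.14 0.23 -0.119; 3.05 -0.78 0.22 -0.119; 3.13 -0.42 0.22 -0.118; 3.15 -0.05 0.22 -0.119")

```text
t: 18.57
eef_pos: [535.4, 90.5, 111.5]
eef_rot: [-2.448, -1.969, 0.001]
ft_force: [0.7, -0.2, -2.5]
width: 29.0
grasp_force: 60.9
```

Emit:
step_arm(deltas="3.14 0.33 0.22 -0.119; 0 0 2.1 0; 0 0 2.1 0; 0 0 2.1 0; 0 0 1.5 0; 0 0 0.9 0; 0 0 0 0; 0 0 0 0")

```text
t: 19.23
eef_pos: [545.4, 119.0, 22.3]
eef_rot: [-2.332, -2.104, 0.001]
ft_force: [-1.0, 0.1, -3.3]
width: 28.7
grasp_force: 61.7
```

Emit:
step_arm(deltas="0 0 0 0; 0 0 0 0; 0 0 0 0; 0 0 0 0; 0 0 -2.5 0; 0 0 -2.5 0; 0 0 -3 0; 0 0 -3 0", grip=0)

```text
t: 19.9
eef_pos: [545.4, 118.9, 133.9]
eef_rot: [-2.332, -2.104, 0.001]
ft_force: [-0.4, 0.3, 0.0]
width: 42.7
grasp_force: 0.0
```

Run:
```python
from cell import *
from h import *
s=get_state();print(s['eef_pos'],s['t'])
plan(s,[(535,230,120,None),(518.1,413,100,-.061),(518.1,413,14.5,None,22)])
f=grab_frame('top')
meas(f,'top',[('rail1',20),('nest1',22),('brk1',6)])
```

```text
[545.35023639 118.89671796 133.89918819] 19.9
3.65 -0.72 0.46 0; 3.65 -0.73 0.47 0; 3.65 -0.72 0.46 0; 1.29 -0.25 0.14 -0.115; 1.31 -0.11 0.15 -0.115; 1.31 0.05 0.14 -0.116; 1.3 0.19 0.14 -0.115; 1.26 0.35 0.14 -0.115
1.22 0.49 0.15 -0.115; 1.15 0.62 0.14 -0.115; 1.08 0.75 0.14 -0.116; 0.98 0.88 0.14 -0.115; 0.87 0.98 0.15 -0.115; 0.76 1.07 0.14 -0.115; 0.63 1.15 0.14 -0.115; 0.49 1.22 0.14 -0.115
0.35 1.26 0.15 -0.116; 0 0 2.14 0; 0 0 2.13 0; -0.01 0 2.14 0; 0 0.01 2.14 0; 0 0 0 0; 0 0 0 0; 0 0 0 0
rail1 0.97 c [517.9 412.8] tote [-58.3 427.5] yaw -0.043 size [ 32. 157.]
rail1 0.6 c [559.7 -21. ] tote [28.1  0.4] yaw 1.468 size [ 24. 154.]
brk1 0.58 c [575.  295.8] tote [ 10.6 317.1] yaw -0.112 size [35. 65.]
brk1 0.54 c [685.6 -39.4] tote [155.2  -4.9] yaw 1.474 size [105. 425.]
brk1 0.48 c [443.5 305.2] tote [-121.2  312.8] yaw 0.139 size [33. 62.]
```

Emit:
step_arm(deltas="3.65 -0.72 0.46 0; 3.65 -0.73 0.47 0; 3.65 -0.72 0.46 0; 1.29 -0.25 0.14 -0.115; 1.31 -0.11 0.15 -0.115; 1.31 0.05 0.14 -0.116; 1.3 0.19 0.14 -0.115; 1.26 0.35 0.14 -0.115", grip=0.3)

```text
t: 20.77
eef_pos: [528.5, 295.9, 110.0]
eef_rot: [-1.63, -2.684, 0.003]
ft_force: [0.4, 0.8, 0.3]
width: 55.6
grasp_force: 0.0
```

Emit:
step_arm(deltas="1.22 0.49 0.15 -0.115; 1.15 0.62 0.14 -0.115; 1.08 0.75 0.14 -0.116; 0.98 0.88 0.14 -0.115; 0.87 0.98 0.15 -0.115; 0.76 1.07 0.14 -0.115; 0.63 1.15 0.14 -0.115; 0.49 1.22 0.14 -0.115")

```text
t: 21.43
eef_pos: [519.0, 400.2, 98.5]
eef_rot: [-0.268, -3.128, 0.002]
ft_force: [-0.1, 0.6, 0.1]
width: 55.4
grasp_force: 0.0
```

Emit:
step_arm(deltas="0.35 1.26 0.15 -0.116; 0 0 2.14 0; 0 0 2.13 0; 0 0 2.14 0; 0 0 2.14 0; 0 0 0 0; 0 0 0 0; 0 0 0 0")

```text
t: 22.1
eef_pos: [517.9, 413.0, 12.8]
eef_rot: [-0.095, -3.139, 0.001]
ft_force: [0.6, 0.5, 1.0]
width: 55.2
grasp_force: 0.0
```

Emit:
step_arm(deltas="0 0 0 0; 0 0 0 0; 0 0 0 0; 0 0 0 0; 0 0 0 0; 0 0 0 0; 0 0 0 0; 0 0 0 0", grip=-1)

```text
t: 22.77
eef_pos: [518.8, 413.4, 14.2]
eef_rot: [0.096, 3.139, 0.001]
ft_force: [-0.8, -1.2, 6.4]
width: 22.2
grasp_force: 60.2
```

Run:
```python
from cell import *
from h import *
s=get_state();a=tw(-18,0);print(s['eef_pos'],s['t'])
plan(s,[(518,413,110,None,30),(515,330,125,None),(*a,110,TY+np.pi/2),(*a,25,None,22)])
```

```text
[518.77591035 413.40843906  14.24383103] 22.7667
0.02 -0.01 -2.39 0; 0.01 -0.01 -2.4 0; 0.02 -0.01 -2.39 0; 0.02 -0.01 -2.4 0; -0.07 -2.77 -0.5 0; -0.07 -2.76 -0.5 0; -0.07 -2.77 -0.5 0; -0.14 -2.47 0.11 0.115
-0.43 -2.44 0.1 0.115; -0.7 -2.38 0.11 0.116; -0.97 -2.27 0.1 0.115; -1.23 -2.15 0.11 0.115; -1.46 -2 0.1 0.115; -1.69 -1.81 0.11 0.116; -1.88 -1.61 0.1 0.115; -2.06 -1.38 0.11 0.115
-2.2 -1.14 0.1 0.115; -2.31 -0.87 0.11 0.116; -2.41 -0.6 0.1 0.115; -2.45 -0.33 0.11 0.115; -2.48 -0.03 0.1 0.115; 0 0 2.13 0; 0 -0.01 2.12 0; 0 0 2.13 0
-0.01 0 2.12 0; 0 0 0 0; 0 0 0 0; 0 0 0 0; 0 0 0 0; 0 0 0 0; 0 0 0 0; 0 0 0 0
```

Emit:
step_arm(deltas="0.02 -0.01 -2.39 0; 0.01 -0.01 -2.4 0; 0.02 -0.01 -2.39 0; 0.02 -0.01 -2.4 0; -0.07 -2.77 -0.5 0; -0.07 -2.76 -0.5 0; -0.07 -2.77 -0.5 0; -0.14 -2.47 0.11 0.115")

```text
t: 23.43
eef_pos: [514.6, 302.9, 123.5]
eef_rot: [0.274, 3.129, -0.001]
ft_force: [-0.2, -0.6, -2.4]
width: 22.5
grasp_force: 59.7
```

Emit:
step_arm(deltas="-0.43 -2.44 0.1 0.115; -0.7 -2.38 0.11 0.116; -0.97 -2.27 0.1 0.115; -1.23 -2.15 0.11 0.115; -1.46 -2 0.1 0.115; -1.69 -1.81 0.11 0.116; -1.88 -1.61 0.1 0.115; -2.06 -1.38 0.11 0.115")

```text
t: 24.1
eef_pos: [513.7, 105.5, 114.6]
eef_rot: [1.647, 2.675, -0.0]
ft_force: [-0.2, 0.5, -3.4]
width: 22.8
grasp_force: 59.7
```

Emit:
step_arm(deltas="-2.2 -1.14 0.1 0.115; -2.31 -0.87 0.11 0.116; -2.41 -0.6 0.1 0.115; -2.45 -0.33 0.11 0.115; -2.48 -0.03 0.1 0.115; 0 0 0 0; 0 0 0 0; 0 0 0 0")

```text
t: 24.77
eef_pos: [513.7, -16.5, 109.4]
eef_rot: [-2.331, -2.105, -0.001]
ft_force: [0.7, 0.8, -2.3]
width: 22.5
grasp_force: 59.6
```

Run:
```python
from cell import *
from h import *
s=get_state();p=s['eef_pos'];print(p,s['t'],(p[:2]-TO)@RT,np.degrees(Ro.from_rotvec(s['eef_rot']).as_matrix())[:,0]/57.3,s['width'])
f=grab_frame('top')
meas(f,'top',[('rail1',20),('nest1',22),('brk1',6)])
```

```text
[513.67594097 -16.54982375 109.43989217] 24.7667 [-18.12908913   0.07757889] [1.01565334e-01 9.94754746e-01 4.14255966e-04] 22.545472807459227
rail1 0.41 c [522.3  55.8] tote [-17.   72.9] yaw 0.023 size [16. 22.]
nest1 0.63 c [544.1 118.5] tote [ -1.9 137.6] yaw 1.468 size [31. 64.]
brk1 0.78 c [445.8 307.5] tote [-119.1  315.3] yaw 0.029 size [32. 57.]
brk1 0.57 c [573.4 296.2] tote [  9.  317.3] yaw -0.112 size [34. 62.]
```

Emit:
step_arm(deltas="0 0 2.1 0; 0 0 2.1 0; 0 0 2.1 0; 0 0 1.5 0; 0 0 0.9 0; 0 0 0 0; 0 0 0 0; 0 0 0 0")

```text
t: 25.63
eef_pos: [514.0, -16.6, 23.0]
eef_rot: [2.332, 2.104, 0.001]
ft_force: [-1.4, -0.1, -2.1]
width: 22.6
grasp_force: 60.6
```

Emit:
step_arm(deltas="0 0 0 0; 0 0 0 0; 0 0 0 0; 0 0 0 0; 0 0 -2.5 0; 0 0 -2.5 0; 0 0 -3 0; 0 0 -3 0", grip=-0.25)

```text
t: 26.3
eef_pos: [513.2, -16.9, 133.5]
eef_rot: [-2.332, -2.104, 0.001]
ft_force: [0.2, -0.4, 0.9]
width: 31.6
grasp_force: 0.0
```

Run:
```python
from cell import *
from h import *
s=get_state();p=s['eef_pos'];print(p,s['t'])
a=(573.,282.7);ph=-.09
plan(s,[(*tw(-18,120),130,None),(*a,110,ph),(*a,26,None,21)])
```

```text
[513.21163306 -16.91526379 133.54592211] 26.3
3.01 0.02 0.09 0; 3.01 0.01 0.09 0; 3.01 0.02 0.08 0; 3 0.02 0.09 0; 1.31 0.2 0.14 -0.113; 1.29 0.35 0.15 -0.113; 1.23 0.49 0.14 -0.113; 1.17 0.62 0.14 -0.113
1.1 0.76 0.14 -0.114; 1 0.87 0.15 -0.113; 0.89 0.98 0.14 -0.113; 0.78 1.08 0.14 -0.113; 0.66 1.15 0.14 -0.113; 0.52 1.23 0.15 -0.113; 0.37 1.27 0.14 -0.113; 0.24 1.31 0.14 -0.113
0.08 1.32 0.15 -0.113; -0.07 1.33 0.14 -0.114; 0 0 2.1 0; 0 0 2.1 0; -0.01 0 2.1 0; 0 0 2.1 0; 0 0 0 0; 0 0 0 0
```

Emit:
step_arm(deltas="3.01 0.02 0.09 0; 3.01 0.01 0.09 0; 3.01 0.02 0.08 0; 3 0.02 0.09 0; 1.31 0.2 0.14 -0.113; 1.29 0.35 0.15 -0.113; 1.23 0.49 0.14 -0.113; 1.17 0.62 0.14 -0.113", grip=0)

```text
t: 26.97
eef_pos: [540.1, 154.8, 123.4]
eef_rot: [1.794, 2.578, 0.0]
ft_force: [0.7, 0.5, -1.2]
width: 42.5
grasp_force: 0.0
```

Emit:
step_arm(deltas="1.1 0.76 0.14 -0.114; 1 0.87 0.15 -0.113; 0.89 0.98 0.14 -0.113; 0.78 1.08 0.14 -0.113; 0.66 1.15 0.14 -0.113; 0.52 1.23 0.15 -0.113; 0.37 1.27 0.14 -0.113; 0.24 1.31 0.14 -0.113")

```text
t: 27.63
eef_pos: [567.1, 257.3, 111.9]
eef_rot: [0.487, 3.103, -0.0]
ft_force: [-0.7, 0.1, -0.1]
width: 42.7
grasp_force: 0.0
```

Emit:
step_arm(deltas="0.08 1.32 0.15 -0.113; -0.07 1.33 0.14 -0.114; 0 0 2.1 0; 0 0 2.1 0; 0 0 2.1 0; 0 0 2.1 0; 0 0 0 0; 0 0 0 0")

```text
t: 28.3
eef_pos: [573.0, 282.4, 24.4]
eef_rot: [-0.141, -3.137, 0.002]
ft_force: [0.9, 0.7, 1.1]
width: 42.7
grasp_force: 0.0
```

Emit:
step_arm(deltas="0 0 0 0; 0 0 0 0; 0 0 0 0; 0 0 0 0; 0 0 0 0; 0 0 0 0; 0 0 0 0; 0 0 0 0", grip=-1)

```text
t: 28.97
eef_pos: [574.3, 283.1, 26.4]
eef_rot: [0.141, 3.136, 0.001]
ft_force: [-0.6, -1.3, 7.7]
width: 6.4
grasp_force: 59.5
```

Run:
```python
from cell import *
from h import *
s=get_state();p=s['eef_pos'];print(p,s['t'],s['width'],np.arctan2(*Ro.from_rotvec(s['eef_rot']).as_matrix()[[1,0],0]))
```

```text
[574.28962285 283.06693497  26.39651233] 28.9667 6.414407726910519 3.0517061446722353
```

Run:
```python
from cell import *
from h import *
s=get_state();a=tw(20,-139)
plan(s,[(574,283,120,None,32),(*a,125,TY+np.pi/2),(*a,34,None,21)])
```

```text
0 0 -3.12 0; 0.01 0 -3.12 0; 0 0 -3.12 0; -0.02 -3.17 -0.04 0.113; -0.38 -3.14 -0.04 0.113; -0.73 -3.08 -0.04 0.114; -1.08 -2.98 -0.04 0.113; -1.4 -2.84 -0.03 0.113
-1.72 -2.66 -0.04 0.113; -2.01 -2.45 -0.04 0.113; -2.26 -2.21 -0.04 0.113; -2.51 -1.94 -0.04 0.114; -2.71 -1.64 -0.04 0.113; -2.87 -1.32 -0.04 0.113; -3.01 -1 -0.04 0.113; -3.1 -0.64 -0.03 0.113
-3.15 -0.3 -0.04 0.113; 0 0 1.82 0; 0 -0.01 1.82 0; -0.01 0 1.82 0; 0 0 1.82 0; 0 -0.01 1.82 0; 0 0 0 0; 0 0 0 0
```

Emit:
step_arm(deltas="0 0 -3.12 0; 0.01 0 -3.12 0; 0 0 -3.12 0; -0.02 -3.17 -0.04 0.113; -0.38 -3.14 -0.04 0.113; -0.73 -3.08 -0.04 0.114; -1.08 -2.98 -0.04 0.113; -1.4 -2.84 -0.03 0.113")

```text
t: 29.63
eef_pos: [559.9, 123.2, 120.9]
eef_rot: [1.02, 2.971, -0.0]
ft_force: [1.0, -0.7, -3.0]
width: 6.7
grasp_force: 59.0
```

Emit:
step_arm(deltas="-1.72 -2.66 -0.04 0.113; -2.01 -2.45 -0.04 0.113; -2.26 -2.21 -0.04 0.113; -2.51 -1.94 -0.04 0.114; -2.71 -1.64 -0.04 0.113; -2.87 -1.32 -0.04 0.113; -3.01 -1 -0.04 0.113; -3.1 -0.64 -0.03 0.113")

```text
t: 30.3
eef_pos: [539.0, -129.1, 124.0]
eef_rot: [2.216, 2.226, 0.0]
ft_force: [0.3, 0.0, -3.1]
width: 6.6
grasp_force: 59.0
```

Emit:
step_arm(deltas="-3.15 -0.3 -0.04 0.113; 0 0 1.8 0; 0 0 1.8 0; 0 0 1 0; 0 0 0 0; 0 0 0 0; 0 0 0 0; 0 0 0 0")

```text
t: 30.97
eef_pos: [537.3, -158.8, 78.7]
eef_rot: [2.331, 2.104, 0.001]
ft_force: [0.2, 0.7, -2.3]
width: 6.8
grasp_force: 59.0
```

Run:
```python
from cell import *
from h import *
s=get_state();p=s['eef_pos'];print(p,s['t'],s['width'],(p[:2]-TO)@RT)
f=grab_frame('scene');a=cv2.resize(f['color'][130:260,190:350,::-1],None,fx=4.8,fy=4.5,interpolation=cv2.INTER_CUBIC);cv2.imwrite('pics/s3.png',a)
```

```text
[ 537.3077678  -158.79500969   78.70187806] 30.9667 6.828223157950275 [  20.07238149 -138.96487436]
```

View pics/s3.png

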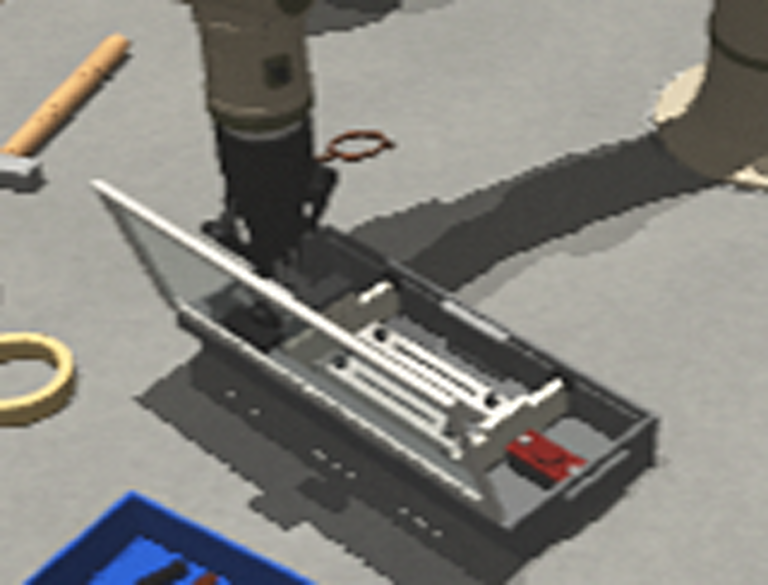

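Both rails and the nest are in their compartments and the bracket is over the right one. I'll lower and release it, then get the second bracket.

Emit:
step_arm(deltas="0 0 1.5 0; 0 0 1.5 0; 0 0 1 0; 0 0 0.5 0; 0 0 0 0; 0 0 0 0; 0 0 0 0; 0 0 0 0")

```text
t: 31.68
eef_pos: [537.0, -159.1, 33.2]
eef_rot: [2.333, 2.104, 0.0]
ft_force: [-0.0, -0.2, -2.5]
width: 6.7
grasp_force: 59.7
```

Emit:
step_arm(deltas="0 0 0 0; 0 0 0 0; 0 0 0 0; 0 0 0 0; 0 0 -2.5 0; 0 0 -2.5 0; 0 0 -2.5 0; 0 0 -2 0", grip=-0.5)

```text
t: 32.35
eef_pos: [536.9, -159.1, 129.5]
eef_rot: [2.332, 2.104, 0.001]
ft_force: [0.8, 0.1, -0.6]
width: 21.2
grasp_force: 0.0
```

Run:
```python
from cell import *
from h import *
s=get_state();p=s['eef_pos'];print(p,s['t'])
a=(444.5,291.5);ph=.12
f=grab_frame('top');meas(f,'top',[('rail1',20),('brk1',6)])
plan(s,[(510,100,130,None),(*a,110,ph),(*a,26.5,None,21)])
```

```text
[ 536.9003861  -159.10320006  129.50500833] 32.35
rail1 0.97 c [561.1 -22.9] tote [29.7 -1.3] yaw 1.463 size [ 30. 158.]
rail1 0.89 c [512.9 -18.3] tote [-18.7  -1.7] yaw 1.468 size [ 24. 159.]
rail1 0.41 c [704.7 -40.1] tote [174.4  -3.6] yaw -0.069 size [48. 53.]
brk1 0.57 c [444.3 305.8] tote [-120.5  313.6] yaw 0.029 size [35. 60.]
brk1 0.41 c [ 549.7 -138. ] tote [  30.3 -117. ] yaw 0.018 size [16. 29.]
brk1 0.19 c [ 684.7 -450.6] tote [ 196.9 -413.9] yaw -1.085 size [ 75. 101.]
3.64 -0.76 -0.01 0; 3.64 -0.76 -0.01 0; 3.65 -0.77 0 0; 3.64 -0.76 -0.01 0; 3.64 -0.76 -0.01 0; 3.64 -0.76 -0.01 0; 3.65 -0.77 0 0; 1.53 -0.71 0.17 0.112
1.44 -0.87 0.16 0.113; 1.34 -1.03 0.17 0.112; 1.21 -1.17 0.16 0.112; 1.07 -1.31 0.17 0.113; 0.92 -1.41 0.16 0.112; 0.76 -1.51 0.17 0.112; 0.58 -1.58 0.17 0.113; 0.4 -1.64 0.16 0.112
0.21 -1.67 0.17 0.112; 0.03 -1.69 0.16 0.113; -0.16 -1.68 0.17 0.112; 0 0 2.09 0; 0 0 2.08 0; -0.01 0 2.09 0; 0 0 2.09 0; 0 0 0 0
```

Emit:
step_arm(deltas="3.64 -0.76 -0.01 0; 3.64 -0.76 -0.01 0; 3.65 -0.77 0 0; 3.64 -0.76 -0.01 0; 3.64 -0.76 -0.01 0; 3.64 -0.76 -0.01 0; 3.65 -0.77 0 0; 1.53 -0.71 0.17 0.112", grip=0)

```text
t: 33.17
eef_pos: [504.0, 121.3, 126.0]
eef_rot: [-2.439, -1.976, -0.003]
ft_force: [0.5, -0.6, -0.5]
width: 42.8
grasp_force: 0.0
```

Emit:
step_arm(deltas="1.44 -0.87 0.16 0.113; 1.34 -1.03 0.17 0.112; 1.21 -1.17 0.16 0.112; 1.07 -1.31 0.17 0.113; 0.92 -1.41 0.16 0.112; 0.76 -1.51 0.17 0.112; 0.58 -1.58 0.17 0.113; 0.4 -1.64 0.16 0.112")

```text
t: 33.83
eef_pos: [460.0, 244.0, 112.3]
eef_rot: [3.061, 0.703, -0.002]
ft_force: [0.4, 0.7, 0.1]
width: 42.5
grasp_force: 0.0
```

Emit:
step_arm(deltas="0.21 -1.67 0.17 0.112; 0.03 -1.69 0.16 0.113; -0.16 -1.68 0.17 0.112; 0 0 2.09 0; 0 0 2.08 0; 0 0 2.09 0; 0 0 2.09 0; 0 0 0 0")

```text
t: 34.5
eef_pos: [442.6, 290.4, 21.1]
eef_rot: [3.132, 0.189, -0.007]
ft_force: [-0.0, -0.1, -0.1]
width: 42.4
grasp_force: 0.0
```

Emit:
step_arm(deltas="0 0 0 0; 0 0 0 0; 0 0 0 0; 0 0 0 0; 0 0 0 0; 0 0 0 0; 0 0 0 0; 0 0 0 0", grip=-1)

```text
t: 35.17
eef_pos: [444.8, 291.7, 25.9]
eef_rot: [-3.135, -0.188, -0.002]
ft_force: [-0.2, -0.9, 6.9]
width: 6.9
grasp_force: 60.3
```

Run:
```python
from cell import *
from h import *
s=get_state();print(s['eef_pos'],s['joint_pos']);a=tw(-28,-139)
plan(s,[(444.5,291.5,120,None,32),(480,150,125,None),(*a,125,TY+np.pi/2),(*a,80,None,21)])
```

```text
[444.82826995 291.73589089  25.9293295 ] [-0.72116281  0.71808994  0.04990612  2.19081401 -0.14179289  0.23411558
 -1.99672473]
-0.01 0 -3.14 0; -0.01 0.01 -3.13 0; 0 0 -3.14 0; 0.46 3.62 -0.13 0; 0.46 3.62 -0.12 0; 0.45 3.62 -0.13 0; 0.46 3.61 -0.13 0; -0.22 2.52 0 -0.112
-0.51 2.49 0 -0.113; -0.78 2.41 -0.01 -0.112; -1.04 2.31 0 -0.112; -1.3 2.17 0 -0.112; -1.53 2.02 0 -0.113; -1.75 1.83 0 -0.112; -1.95 1.63 0 -0.112; -2.11 1.39 -0.01 -0.113
-2.26 1.15 0 -0.112; -2.37 0.9 0 -0.112; -2.46 0.62 0 -0.113; 0 0 1.5 0; 0 -0.01 1.5 0; 0 0 1.5 0; 0 0 0 0; 0 0 0 0
```

Emit:
step_arm(deltas="-0.01 0 -3.14 0; -0.01 0.01 -3.13 0; 0 0 -3.14 0; 0.46 3.62 -0.13 0; 0.46 3.62 -0.12 0; 0.45 3.62 -0.13 0; 0.46 3.61 -0.13 0; -0.22 2.52 0 -0.112")

```text
t: 35.83
eef_pos: [481.8, 121.7, 124.8]
eef_rot: [3.12, 0.358, 0.003]
ft_force: [0.5, -0.7, -1.9]
width: 6.9
grasp_force: 59.3
```

Emit:
step_arm(deltas="-0.51 2.49 0 -0.113; -0.78 2.41 -0.01 -0.112; -1.04 2.31 0 -0.112; -1.3 2.17 0 -0.112; -1.53 2.02 0 -0.113; -1.75 1.83 0 -0.112; -1.95 1.63 0 -0.112; -2.11 1.39 -0.01 -0.113")

```text
t: 36.5
eef_pos: [486.6, -79.4, 124.6]
eef_rot: [2.648, 1.69, 0.0]
ft_force: [-0.2, -0.1, -2.4]
width: 6.8
grasp_force: 59.2
```

Emit:
step_arm(deltas="-2.26 1.15 0 -0.112; -2.37 0.9 0 -0.112; -2.46 0.62 0 -0.113; 0 0 1.5 0; 0 0 1.5 0; 0 0 1.5 0; 0 0 0 0; 0 0 0 0")

```text
t: 37.17
eef_pos: [488.8, -153.9, 79.2]
eef_rot: [-2.332, -2.104, 0.002]
ft_force: [0.5, -0.4, -2.3]
width: 6.2
grasp_force: 59.1
```

Run:
```python
from cell import *
from h import *
s=get_state();p=s['eef_pos'];print(p,s['t'],s['width'],(p[:2]-TO)@RT)
f=grab_frame('scene');a=cv2.resize(f['color'][130:260,190:350,::-1],None,fx=4.8,fy=4.5,interpolation=cv2.INTER_CUBIC);cv2.imwrite('pics/s4.png',a)
```

```text
[ 488.80038981 -153.90374332   79.19214568] 37.1667 6.167999310720927 [ -28.68075948 -139.11133776]
```

View pics/s4.png

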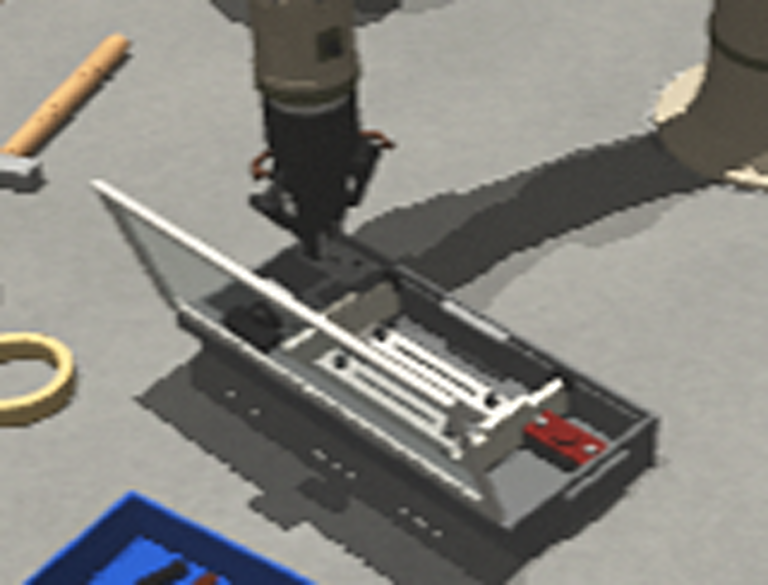

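The nest was nudged toward the near wall but is still in its compartment. I'll lower the second bracket.

Emit:
step_arm(deltas="0 0 1.5 0; 0 0 1.5 0; 0 0 1 0; 0 0 0.6 0; 0 0 0 0; 0 0 0 0; 0 0 0 0; 0 0 0 0")

```text
t: 37.88
eef_pos: [489.6, -154.1, 34.0]
eef_rot: [2.332, 2.104, 0.001]
ft_force: [0.1, -0.3, -2.7]
width: 6.9
grasp_force: 59.3
```

Emit:
step_arm(deltas="0 0 0 0; 0 0 0 0; 0 0 0 0; 0 0 0 0; 0 0 -2.5 0; 0 0 -2.5 0; 0 0 -2.5 0; 0 0 -2 0", grip=-0.5)

```text
t: 38.55
eef_pos: [489.3, -153.9, 130.0]
eef_rot: [2.332, 2.104, 0.0]
ft_force: [0.1, -1.1, -0.0]
width: 21.4
grasp_force: 0.0
```

Emit:
step_arm(deltas="-3 -2 -2 0; -3 -3 -2 0; -3 -3 -2 0; -3 -3 -2 0; 0 0 -2 0; 0 0 -2 0; 0 0 0 0; 0 0 0 0", grip=-1)

```text
t: 39.22
eef_pos: [378.7, -253.6, 242.6]
eef_rot: [2.332, 2.101, 0.0]
ft_force: [-0.5, -0.0, -0.8]
width: -0.3
grasp_force: 0.0
```

Run:
```python
from cell import *
from h import *
s=get_state();p=s['eef_pos'];print(p,s['t'],s['width'],(p[:2]-TO)@RT,s['joint_pos'])
f=grab_frame('top');meas(f,'top',[('rail1',20),('brk1',6),('nest1',22),('tape',24)])
a=cv2.resize(f['color'][120:235,210:390,::-1],None,fx=4.4,fy=4.4,interpolation=cv2.INTER_CUBIC);cv2.imwrite('pics/t4.png',a)
```

```text
[ 378.69384674 -253.61592551  242.56085213] 39.2167 -0.312723093717276 [-127.89628914 -249.66561756] [ 0.90632341  0.32174456 -0.56079014  2.17084235  0.26229659  0.7104236
  0.06449178]
rail1 0.77 c [512.9 -18.1] tote [-18.7  -1.6] yaw 1.472 size [ 25. 160.]
rail1 0.73 c [559.7 -21.2] tote [28.1  0.2] yaw 1.464 size [ 26. 160.]
brk1 0.7 c [ 478.2 -152. ] tote [ -39.4 -138.3] yaw -1.549 size [32. 61.]
brk1 0.46 c [ 547.6 -161. ] tote [  30.5 -140.1] yaw 1.468 size [37. 63.]
nest1 0.66 c [518.1 115.8] tote [-27.4 132.2] yaw 1.482 size [31. 62.]
nest1 0.63 c [ 524.5 -114.6] tote [  2.8 -96.3] yaw -0.105 size [ 12. 135.]
nest1 0.49 c [347.4 409.8] tote [-227.6  407. ] yaw -0.059 size [ 24. 104.]
nest1 0.27 c [ 714.3 -293.7] tote [ 210.1 -254.9] yaw -0.764 size [92. 97.]
tape 0.55 c [ 715.6 -293.3] tote [ 211.3 -254.3] yaw 0.013 size [95. 96.]
```

View pics/t4.png

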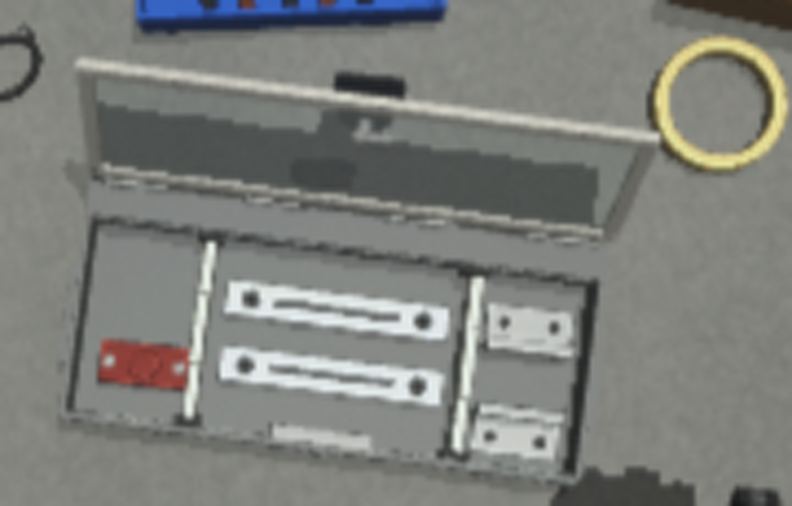

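Every part is in its compartment. The left divider is at about (200,325) and the right at (467,360) in this view. The lid is still open. Next I'll push it shut from behind, off the knob's line.

Run:
```python
from cell import *
from h import *
s=get_state();Y=-70
w=[(*tw(40,Y),300,TY+np.pi/2),(*tw(205,Y),300,None),(*tw(205,Y),208,None),2]
w+=[(*tw(120,Y),208,None,14)]
for a in np.arange(1.5,.05,-.12):
    w.append((*tw(95-140*np.cos(a)+15+5*np.sin(a),Y),58.5+140*np.sin(a)+5*np.cos(a)+11,None))
plan(s,w)
```

```text
2.55 2.41 -0.85 0; 2.55 2.4 -0.84 0; 2.55 2.41 -0.85 0.001; 2.55 2.4 -0.85 -0; 2.55 2.41 -0.84 0; 2.55 2.4 -0.85 0; 2.55 2.41 -0.84 0.001; 0 3.3 -0.01 0
0 3.3 0 0; 0.01 3.3 -0.01 0; 0 3.3 0 0; 0 3.3 -0.01 0; 0 0 3.07 0; 0 0.01 3.06 0; -0.01 0 3.07 0; 0 0 0 0
0 0 0 0; 0 -1.21 0 0; 0 -1.22 0 0; 0 -1.21 0.01 0; 0 -1.22 0 0; 0 -1.21 0 0; 0 -1.21 0 0; 0 -1.22 0 0
0 -1.49 -0.14 0; 0 -1.67 0.16 0; 0 -1.64 0.36 0; 0 -1.59 0.55 0; -0.01 -1.51 0.74 0; 0 -1.41 0.92 0; 0 -1.28 1.08 0; 0 -1.16 1.22 0
0 -0.99 1.36 0; 0 -0.83 1.46 0; -0.01 -0.64 1.55 0; 0 -0.46 1.62 0; 0 -0.26 1.66 0; 0 0 0 0; 0 0 0 0; 0 0 0 0
```

Emit:
step_arm(deltas="2.55 2.41 -0.85 0; 2.55 2.4 -0.84 0; 2.55 2.41 -0.85 0.001; 2.55 2.4 -0.85 0; 2.55 2.41 -0.84 0; 2.55 2.4 -0.85 0; 2.55 2.41 -0.84 0.001; 0 3.3 -0.01 0")

```text
t: 40.13
eef_pos: [598.6, -89.3, 302.3]
eef_rot: [-2.326, -2.11, -0.004]
ft_force: [0.9, 0.2, -0.9]
width: 0.2
grasp_force: 0.0
```

Emit:
step_arm(deltas="0 3.3 0 0; 0.01 3.3 -0.01 0; 0 3.3 0 0; 0 3.3 -0.01 0; 0 0 3.07 0; 0 0.01 3.06 0; -0.01 0 3.07 0; 0 0 0 0")

```text
t: 40.8
eef_pos: [725.3, -109.9, 201.1]
eef_rot: [-2.327, -2.098, 0.012]
ft_force: [-1.2, 0.3, -1.0]
width: 0.2
grasp_force: 0.0
```

Emit:
step_arm(deltas="0 0 0 0; 0 -1.21 0 0; 0 -1.22 0 0; 0 -1.21 0.01 0; 0 -1.22 0 0; 0 -1.21 0 0; 0 -1.21 0 0; 0 -1.22 0 0")

```text
t: 41.47
eef_pos: [646.7, -100.9, 212.8]
eef_rot: [2.331, 2.098, 0.008]
ft_force: [3.8, -0.5, 2.5]
width: 0.1
grasp_force: 1.9
```

Run:
```python
from cell import *
from h import *
s=get_state();p=s['eef_pos'];print(p,s['t'],s['ft_force'],(p[:2]-TO)@RT)
f=grab_frame('scene');a=cv2.resize(f['color'][120:260,190:350,::-1],None,fx=4.2,fy=4.2,interpolation=cv2.INTER_CUBIC);cv2.imwrite('pics/s5.png',a)
```

```text
[ 646.74810955 -100.8984086   212.84023537] 41.4667 [ 3.78228996 -0.50865235  2.5448399 ] [122.94546473 -70.07123485]
```

View pics/s5.png

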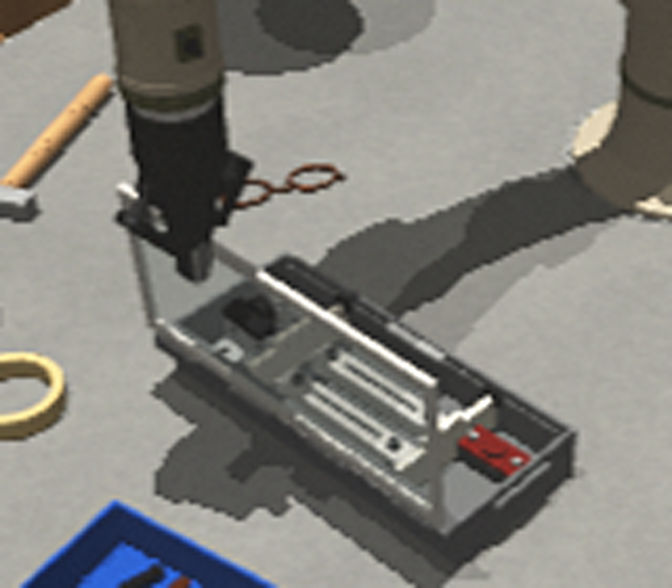

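The lid is about upright against the fingers, and the contact force is small. I'll continue the arc.

Emit:
step_arm(deltas="0 -1.5 -0.1 0; 0 -1.67 0.16 0; 0 -1.64 0.36 0; 0 -1.59 0.55 0; 0 -1.51 0.74 0; 0 -1.41 0.92 0; 0 -1.28 1.08 0; 0 -1.16 1.22 0")

```text
t: 42.18
eef_pos: [528.8, -88.8, 161.9]
eef_rot: [2.332, 2.099, 0.005]
ft_force: [0.7, 0.6, 2.8]
width: -0.2
grasp_force: 1.2
```

Emit:
step_arm(deltas="0 -0.99 1.36 0; 0 -0.83 1.46 0; 0 -0.64 1.55 0; 0 -0.46 1.62 0; 0 -0.26 1.66 0; 0 0 0 0; 0 0 0 0; 0 0 0 0")

```text
t: 42.85
eef_pos: [497.1, -85.5, 84.5]
eef_rot: [2.333, 2.101, 0.002]
ft_force: [1.2, 0.0, -0.0]
width: 0.2
grasp_force: 0.0
```

Run:
```python
from cell import *
from h import *
s=get_state();p=s['eef_pos'];print(p,s['t'],s['ft_force'],(p[:2]-TO)@RT)
```

```text
[497.0732827  -85.54007245  84.48380492] 42.85 [ 1.17846127  0.04324048 -0.02370863] [-27.51515173 -70.25878799]
```

Emit:
step_arm(deltas="0 0 0.3 0; 0 0 0.3 0; 0 0 0.2 0; 0 0 0.2 0; 0 0 0.2 0; 0 0 0.1 0; 0 0 0 0; 0 0 0 0")

```text
t: 43.52
eef_pos: [496.0, -85.8, 72.3]
eef_rot: [2.333, 2.1, 0.001]
ft_force: [-5.8, -0.6, 35.8]
width: -0.1
grasp_force: 17.8
```

Emit:
step_arm(deltas="0 0 0.1 0; 0 0 0.1 0; 0 0 0 0; 0 0 0 0; 0 0 0 0; 0 0 0 0; 0 0 0 0; 0 0 0 0")

```text
t: 44.18
eef_pos: [496.1, -85.8, 72.1]
eef_rot: [2.331, 2.099, 0.001]
ft_force: [-11.8, 1.0, 64.4]
width: 0.5
grasp_force: 32.4
```

Emit:
step_arm(deltas="0 0 -1 0; 0 0 -2 0; 0 0 -3 0; 0 0 -3 0; -3 0 -3 0; -3 0 0 0; -3 0 0 0; -3 0 0 0", grip=0)

```text
t: 44.85
eef_pos: [482.8, -206.0, 188.4]
eef_rot: [2.334, 2.101, 0.0]
ft_force: [-0.4, 0.5, 1.3]
width: 42.5
grasp_force: 0.0
```

Emit:
step_arm(deltas="-3 0 0 0; -3 0 0 0; -3 0 0 0; 0 0 0 0; 0 0 0 0; 0 0 0 0; 0 0 0 0; 0 0 0 0")

```text
t: 45.52
eef_pos: [473.9, -292.7, 187.8]
eef_rot: [-2.333, -2.104, -0.0]
ft_force: [-0.4, 0.6, -0.2]
width: 43.0
grasp_force: 0.0
```

Run:
```python
from cell import *
from h import *
s=get_state();print(s['eef_pos'],s['t'],s['joint_pos'])
f=grab_frame('top');meas(f,'top',[('knob',92),('lid',61)])
print([(r['bbox'],r['confidence']) for r in find_in('top','knob')])
print('expected px of knob',proj(f,[*tw(-48,0),92]))
a=cv2.resize(f['color'][140:240,215:365,::-1],None,fx=5,fy=5,interpolation=cv2.INTER_CUBIC);cv2.imwrite('pics/t6.png',a)
a=tw(-48,0);plan(s,[(*a,150,TY+np.pi/2),(*a,86,None,20)])
```

```text
[ 473.94938091 -292.67049304  187.79335094] 45.5167 [ 0.83595193  0.52059367 -0.548084    2.01540176  0.40692282  0.71306809
 -0.06918152]
lid 0.7 c [536.6 -17.4] tote [4.8 1.6] yaw 1.462 size [170. 375.]
[([278.7, 208.1, 14.7, 6.0], 0.41)]
expected px of knob [[283.6422472  213.43506986]]
3.48 -0.23 0.47 0; 3.49 -0.24 0.48 0; 3.48 -0.23 0.47 0; 3.48 -0.24 0.47 0; 3.49 -0.23 0.48 0; 3.48 -0.23 0.47 0; 3.48 -0.24 0.47 0; 3.49 -0.23 0.48 0.001
0 0 1.6 0; 0 0 1.6 0; 0 0 1.6 0; 0 0 1.6 0; 0 0 0 0; 0 0 0 0; 0 0 0 0; 0 0 0 0
```

View pics/t6.png

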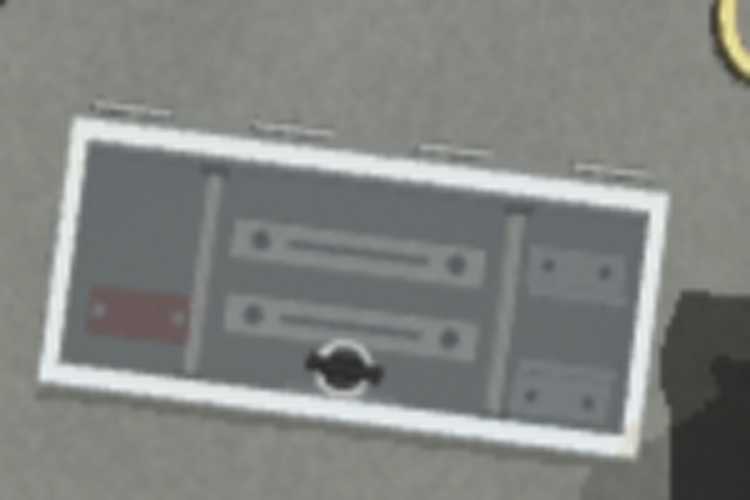

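The lid is shut. The knob is at (343,367), which is full-frame pixel (283.6, 213.4), exactly where I predicted it. Next I'll grip the wing and turn it.

Emit:
step_arm(deltas="3.48 -0.23 0.47 0; 3.49 -0.24 0.48 0; 3.48 -0.23 0.47 0; 3.48 -0.24 0.47 0; 3.49 -0.23 0.48 0; 3.48 -0.23 0.47 0; 3.48 -0.24 0.47 0; 3.49 -0.23 0.48 0.001", grip=0)

```text
t: 46.38
eef_pos: [484.1, -13.1, 149.8]
eef_rot: [2.336, 2.101, 0.0]
ft_force: [0.6, 0.9, 0.8]
width: 42.6
grasp_force: 0.0
```

Emit:
step_arm(deltas="0 0 1.6 0; 0 0 1.6 0; 0 0 1.6 0; 0 0 1.6 0; 0 0 0 0; 0 0 0 0; 0 0 0 0; 0 0 0 0")

```text
t: 47.05
eef_pos: [484.7, -14.9, 86.7]
eef_rot: [2.336, 2.1, 0.001]
ft_force: [0.1, -0.6, -0.1]
width: 42.7
grasp_force: 0.0
```

Emit:
step_arm(deltas="0 0 0 0; 0 0 0 0; 0 0 0 0; 0 0 0 0; 0 0 0 0; 0 0 0 0; 0 0 0 0; 0 0 0 0", grip=-1, grip_force=40)

```text
t: 47.72
eef_pos: [486.1, -14.9, 87.0]
eef_rot: [2.335, 2.098, 0.005]
ft_force: [2.4, -0.5, 7.3]
width: 8.8
grasp_force: 44.4
```

Emit:
step_arm(deltas="0 0 0 0.1; 0 0 0 0.1; 0 0 0 0.1; 0 0 0 0.1; 0 0 0 0.1; 0 0 0 0.1; 0 0 0 0.1; 0 0 0 0.1")

```text
t: 48.38
eef_pos: [484.8, -14.2, 86.9]
eef_rot: [-2.972, -1.019, -0.003]
ft_force: [-1.4, 3.7, 11.8]
width: 8.7
grasp_force: 45.9
```

Emit:
step_arm(deltas="0 0 0 0.1; 0 0 0 0.1; 0 0 0 0.1; 0 0 0 0.1; 0 0 0 0.1; 0 0 0 0.1; 0 0 0 0.1; 0 0 0 0.08")

```text
t: 49.05
eef_pos: [484.5, -12.8, 86.9]
eef_rot: [-3.134, 0.185, -0.002]
ft_force: [-3.2, 8.8, 12.9]
width: 8.7
grasp_force: 46.3
```

Run:
```python
from cell import *
from h import *
s=get_state();print(s['eef_pos'],s['t'],s['ft_force'],s['ft_torque'],s['width'],np.arctan2(*Ro.from_rotvec(s['eef_rot']).as_matrix()[[1,0],0]))
```

```text
[484.50797821 -12.82143867  86.88235722] 49.05 [-3.15203413  8.80289955 12.91079806] [2.01063172 0.57931985 0.1067873 ] 8.667018147678677 -0.11790515562527387
```

Emit:
step_arm(deltas="0 0 0 0; 0 0 0 0; 0 0 0 0; 0 0 0 0; 0 0 -2 0; 0 0 -2.5 0; 0 0 -3 0; 0 0 -3 0", grip=0)

```text
t: 49.72
eef_pos: [483.6, -15.2, 191.6]
eef_rot: [3.136, -0.181, -0.003]
ft_force: [0.8, 0.3, 0.1]
width: 42.4
grasp_force: 0.0
```

Emit:
step_arm(deltas="0 4 0 0; 0 4 0 0; 0 4 0 0; 0 4 0 0; 0 4 0 0; 0 4 0 0; 0 4 0 0; 0 0 0 0")

```text
t: 50.38
eef_pos: [449.6, -301.9, 190.9]
eef_rot: [3.131, -0.196, 0.001]
ft_force: [-0.4, -0.3, -0.2]
width: 42.4
grasp_force: 0.0
```

Run:
```python
from cell import *
from h import *
f=grab_frame('top');s=get_state();print(s['eef_pos'],s['t'])
a=cv2.resize(f['color'][140:240,215:365,::-1],None,fx=5,fy=5,interpolation=cv2.INTER_CUBIC);cv2.imwrite('pics/t7.png',a)
```

```text
[ 450.35844534 -297.86695505  190.65887511] 50.4333
```

View pics/t7.png

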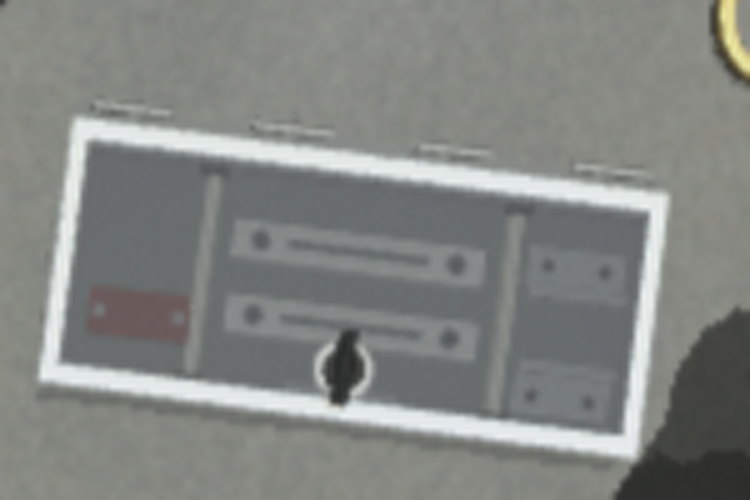

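The wing now stands across the tote at (343,370), the lid is shut, and every part is in place.

```bash
python3 -c "
from cell import *
print(sign_off())"
```

```text
the job is handed in; nothing more can be done
None
```

I handed the job in after about 50 s of robot time: two rails, one nest block and two brackets are in their compartments, the lid is shut and the wing knob is turned about 1.58 rad clockwise; the sign-off returned no verdict.

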